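# Pack and lock the glassware case

## Task

Pack the glassware case: take out the cork that was left in it and put it in the white dish, lay the long wide glass tube flat in the long compartment along the front, and lay every test tube and the felt marker flat in the short compartments behind it, one to a compartment, so that nothing stands above the rim. Then close the lid without slamming it, and last slide the brass-knobbed bolt fully home. Some of the tubes or the marker may not be there today; leave everything else on the bench alone.

Things in the scene. Friction and masses are not known exactly. Their poses are not given: they have to be found in the camera images.
- case_origin (a point): grey instrument case fixed to the bench, 240 x 262 x 30 mm without its lid (x = front to hinge, y = along the front); origin at the centre of its underside, x towards the hinge, y to the left, z up. Inner floor 6 mm, top of the dark insert 15 mm, rim 30 mm above the underside; walls 4 mm, insert cut out in one long compartment along the front and four short ones behind it
- long_slot (a point): centre of the floor of the long compartment (250 mm along the case's y, 36 mm wide along x, 9 mm deep, 36 mm from the inner face of the front wall); axes as the case. Holds the wide tube
- slot_0 (a point): centre of the floor of one of the four short compartments (cut-outs 160 mm long along the case's x, 36 mm wide, 9 mm deep, ribs of 20 mm between them whose tops are 15 mm above the case's underside); axes as the case. Each holds one test tube or the marker
- slot_1 (a point): centre of the floor of one of the four short compartments (cut-outs 160 mm long along the case's x, 36 mm wide, 9 mm deep, ribs of 20 mm between them whose tops are 15 mm above the case's underside); axes as the case. Each holds one test tube or the marker
- slot_2 (a point): centre of the floor of one of the four short compartments (cut-outs 160 mm long along the case's x, 36 mm wide, 9 mm deep, ribs of 20 mm between them whose tops are 15 mm above the case's underside); axes as the case. Each holds one test tube or the marker
- slot_3 (a point): centre of the floor of one of the four short compartments (cut-outs 160 mm long along the case's x, 36 mm wide, 9 mm deep, ribs of 20 mm between them whose tops are 15 mm above the case's underside); axes as the case. Each holds one test tube or the marker
- lid (a joint): lid angle, rad: 0 closed, 1.85 fully open (starts upright, 1.42 to 1.58). Stiff hinge: it stays where it is left; pushed near its free edge it moves with 1 to 5 N. The lid is a panel 240 x 262 mm, 8 mm thick
- lid_edge (a point): on the outer face of the lid, 4 mm in from the middle of its free edge; turns with the lid; its z axis is the lid's outward normal (up when closed)
- lid_hinge (a point): middle of the lid's hinge line, which runs along the case's y at the back of the rim; fixed; 236 mm from lid_edge
- bolt (a joint): travel of the bolt, m: 0 to 0.006 at the start (drawn back), 0.028 fully home (stop); slides along the case's +y, friction 1 to 2 N
- bolt_knob (a point): upright brass knob of the bolt, 11 mm across, outside the front wall, 12 mm in front of its outer face, right of the middle; point on its axis 10 mm below its top (its top is 66 mm above the case's underside, 27 mm above the closed lid's top face)
- tube_0_mid (a point): white glass test tube, 142 mm long, 21 mm across, 20 g, lying; point at its centre, half-way up; its y axis runs along its length. It does not roll. May be absent
- tube_1_mid (a point): white glass test tube, 142 mm long, 21 mm across, 20 g, lying; point at its centre, half-way up; its y axis runs along its length. It does not roll. May be absent
- tube_2_mid (a point): white glass test tube, 142 mm long, 21 mm across, 20 g, lying; point at its centre, half-way up; its y axis runs along its length. It does not roll. May be absent
- pen_mid (a point): fat felt marker, black and olive, 110 mm long, 19 mm across, 22 g, lying; point at its centre, half-way up; y axis along its length. It does not roll. May be absent
- wide_mid (a point): wide glass tube, 232 mm long, 18 mm across, 38 g, lying; point at its centre, half-way up; y axis along its length. It does not roll. May be absent
- stray_mid (a point): cork stopper, 28 mm across the top, 26 mm high, 12 g, standing in the long compartment, its top 2 mm above the rim; point at its centre, half-way up, z axis along the cork
- dish: white ceramic plate fixed to the bench, 120 mm across, rim 14 mm high; origin at the centre of its underside. The cork goes in it
- burner: bench burner fixed to the bench between the case and the tubes, an obstacle: it fills x 0.37 to 0.47, y -0.18 to 0.06 in the world, 200 mm high; leave it alone
- jar: jar of blue frit with a screw lid, 59 x 78 mm high, bystander; origin at its underside
- glasses: spectacles with round lenses, 135 x 138 x 45 mm, bystander
- gauge: steel caliper, 67 x 205 x 8 mm, bystander
- matches: red matchbox, 36 x 60 x 16 mm, bystander

How it is judged:
By the outcome, as a careful person would: the job done as asked, in the order asked, and still so for the second after the job is handed in, with the robot touching nothing.
Of tube_0, tube_1, tube_2, pen, wide only 3 to 5 are there at a start; the rules pass over those that are not, and their reading is None.
At some moment in a run one of tube_0, tube_1, tube_2, pen, wide may be knocked a few centimetres aside while the robot is not near it.
Once in a run the grip may slacken for a moment while it holds something.
It also fails if it takes over 210 s, if anything falls off the work surface, if the arm or the gripper's body presses on something with over 40 N, if the wrist force passes 120 N, or if a joint passes its speed limit or range.

## Robot

A 7-joint arm with a two-finger parallel gripper is mounted at the origin on a cart in front of the work surface, level with it; the furniture and walls round the work are solid. World frame = base frame: x ahead of the robot, y to its left, z up, the work surface at z = 0. Lengths are in m, angles in degrees, forces in N, time in s.
With the tool pointing down it reaches from about 0.425 to 0.825 m from the base axis. Payload 3.6 kg.
Tool frame: the origin (TCP) lies on the centre line of the jaws, within the pads' length; the fingertips stand 14 mm ahead of it and the grasp point (between the pads) lies 5 mm behind it; z points along the fingers, x is the direction in which the jaws open and shut, and the axes are right-handed (so a half turn about z gives the same grasp; the last joint's range is limited). The gripper opens to 93 mm and grips with 3 to 60 N. Pads are 15 mm wide; open, the fingers measure 128 mm over their backs; the gripper's body (75 mm by 188 mm) begins 65 mm behind the grasp point.
Start: joints at [72.393, 35.231, -0.722, 81.555, 0.464, 63.22, -2.315], TCP at [0.18, -0.625, 0.233] pointing down, gripper open.
Joint ranges: [-178.69, 178.69], [-17.37, 117.87], [-77.05, 75.6], [15.02, 138.74], [-78.02, 258.01], [0.78, 113.62], [-162.83, 162.83]. Speed limits (degrees/s): [159.86, 159.86, 180, 180, 180, 180, 180].

## Interface

Orientations are given as [roll, pitch, yaw] about the fixed x, y, z axes, in that order (R = Rz(yaw) Ry(pitch) Rx(roll)).
In Python, from workcell import bot gives the robot as it stands.
- The arm moves only by the tool play_rows, never from a script. Its argument "steps" is a list of rows, each a list of 3 entries, a list of its own where there are three numbers: the shift along the tool's x, y, z scaled (see below), then the turn, a rotation vector about the tool's x, y, z scaled (see below), then the opening, from -1 (shut) to 1 (fully open). A call has 1 to 20 rows; each row shifts and turns the commanded pose from where the row before left it, along the tool's axes as they then stand; what a row does not reach is not made up. The controller multiplies each number of a shift by 0.06 m and each number of a turn by 180 degrees. A row lasts 1/8 s, in which the tool goes at most 62.5 mm and 10.7 degrees, less where a joint would pass 70% of its speed; a pose out of reach is approached as far as the arm can. A call with a number of a shift or a turn outside -1 to 1 is refused whole. A call with a gripper value outside its range is refused whole. The fingers move at their own pace and stop on an object; "force" is the grip in N (left out, the last holds). Time passes only in rows, so rows that do not move let the fingers close. It gives the time, the measured TCP pose, the force and the opening at its end, in the units of the state.
- bot.get_obs(): the state, without advancing time (a new reading comes with each control period).
- bot.grab_frame(name): name is "scene" or "side" or "wrist"; returns the picture (480x640x3 uint8, red, green, blue); there is no depth.
- bot.get_calibration(name): a dict with "mtx" (3x3 intrinsics, pixels), "k1" (the pictures are not rectified: a ray, as slopes to the right and down, at radius r is drawn at 1 + k1 r^2 times it, then the intrinsics apply), "extrinsics" (4x4, takes a point from camera to world coordinates). Camera axes: x right, y down, z forward; pixel columns grow to the right and rows downward; lengths in m; the calibration is good to about 2 mm. A picture is of the moment at which its call begins: read the wrist's pose just before it. get_calibration takes no time and is no camera call; for the wrist camera it gives the pose at the moment of the call.
- bot.finish_job(): hands the job in, once; it reports no verdict.
Trained networks look in the newest picture that a camera, given by its name, has taken for a name from the list of things; names that differ only in an ending like _2 or _b are one class to them, and where a whole thing is asked for, a point or a joint stands for the part that bears it (a point fixed in the world has none). Each returns a list of dicts, best first, with "confidence" (0 to 1); they miss things now and then, are a little off and sometimes report something else, mostly with a low value. They report only what shows in the picture. A call takes as long as a camera call.
- bot.look_for(camera, thing): "extent" ([left, top, right, bottom] in pixels, round what is visible of it).
- bot.trace(camera, thing): "region" (480x640 bool, what is visible of it) and "extent" ([left, top, right, bottom] in pixels, round what is visible of it).
The state is a dict: "time": time; "joint_positions": joint angles; "joint_velocities": joint speeds; "effort": joint torques, N m; "position": TCP position; "eef_rot": TCP orientation; "contact_force": force on the tool from outside, world axes, zero at the start; "torque": the same for the moment, N m; "grip_width": finger opening in m.
Only numpy, scipy, OpenCV 4.12 (cv2) and the standard library are available. Lean on these libraries where they do the work, as an engineer would, in place of code of your own. Each camera call takes 0.05 s, during which the arm holds its last target. There are 200 camera calls.

## Working session

There is one attempt and no reset: what is moved stays moved. The work goes in short steps, Python scripts to look and compute and a tool call to move; the robot and the scene stay as the last step left them, time stands still between calls to the robot, and variables do not carry over. Pictures are saved under pics/ and viewed, about 12 in all and at most 16, crops included, and the job is handed in when it is done.

Besides the shell and the picture viewer there is one more tool, called after "Call:" in YAML: its name, and indented under it one key for each argument. play_rows: Moves the arm, as the interface text tells. Shifts and turns lie within -1 to 1; 1 stands for 0.06 m of shift or 180 degrees of turn. Its arguments: {"type":"object","properties":{"steps":{"type":"array"},"force":{"type":"number"}},"required":["steps"]}

```bash
mkdir -p pics
cat > h.py <<'E'
import numpy as np, cv2
from workcell import bot
from scipy.spatial.transform import Rotation as Ro
def save(c,n):
    im=bot.grab_frame(c); cv2.imwrite(f'pics/{n}.png',im[:,:,::-1]); return im
def ray(c,uv,cal=None):
    k=cal or bot.get_calibration(c); M=np.array(k['mtx']);T=np.array(k['extrinsics'])
    p=np.array([(uv[0]-M[0,2])/M[0,0],(uv[1]-M[1,2])/M[1,1]]); q=p.copy()
    for _ in range(20): q=p/(1+k['k1']*(q@q))
    return T[:3,3],T[:3,:3]@np.array([q[0],q[1],1])
def onz(c,uv,z,cal=None):
    o,d=ray(c,uv,cal); return o+d*(z-o[2])/d[2]
def proj(c,P,cal=None):
    k=cal or bot.get_calibration(c); M=np.array(k['mtx']);T=np.array(k['extrinsics'])
    p=T[:3,:3].T@(np.array(P)-T[:3,3]); q=p[:2]/p[2]; q=q*(1+k['k1']*(q@q))
    return M[0,0]*q[0]+M[0,2],M[1,1]*q[1]+M[1,2]
def axis(region,c,z,cal=None):
    v,u=np.nonzero(region); pts=np.array([onz(c,(a,b),z,cal)[:2] for a,b in list(zip(u,v))[::max(1,len(u)//400)]]).astype(np.float32)
    (cx,cy),(w,h),a=cv2.minAreaRect(pts)
    if w<h: w,h,a=h,w,a+90
    return np.round([cx,cy,w,h,(a+90)%180-90],4)
E
python3 - <<'E'
from h import *
np.set_printoptions(suppress=True,precision=3)
print(bot.get_obs())
for c in('scene','side','wrist'):
    k=bot.get_calibration(c);print(c,k); save(c,c+'0')
for c in('scene','side'):
    for t in('tube_0_mid','pen_mid','wide_mid','stray_mid','dish','bolt_knob','lid','case_origin'):
        print(c,t,[(np.round(d['extent']),round(d['confidence'],2)) for d in bot.look_for(c,t)])
E
```

```text
{'time': 0.0, 'joint_positions': array([72.395, 35.288, -0.723, 81.64 ,  0.464, 63.219, -2.316]), 'joint_velocities': array([-0.041, -0.012,  0.086,  0.116, -0.023,  0.02 ,  0.042]), 'effort': array([ -0.   , -45.894,   0.21 , -16.575,  -0.061,   0.02 ,   0.   ]), 'position': array([ 0.18 , -0.624,  0.232]), 'eef_rot': array([179.998,   0.144, -73.911]), 'contact_force': array([-0.818, -0.164, -0.188]), 'torque': array([-0.026, -0.04 ,  0.   ]), 'grip_width': 0.0925854532484132}
scene {'mtx': array([[542.782,   0.   , 314.786],
       [  0.   , 542.782, 241.885],
       [  0.   ,   0.   ,   1.   ]]), 'k1': -0.08599934499210972, 'extrinsics': array([[ 0.624, -0.398,  0.672, -0.529],
       [-0.782, -0.315,  0.538, -0.841],
       [-0.003, -0.861, -0.508,  0.895],
       [ 0.   ,  0.   ,  0.   ,  1.   ]])}
side {'mtx': array([[444.13 ,   0.   , 316.831],
       [  0.   , 444.13 , 240.64 ],
       [  0.   ,   0.   ,   1.   ]]), 'k1': 0.02807980345156823, 'extrinsics': array([[-0.839, -0.311,  0.447, -0.182],
       [-0.544,  0.515, -0.662,  1.112],
       [-0.024, -0.798, -0.602,  1.053
[... 820 characters left out ...]
356., 189., 475., 335.]), 0.32)]
scene case_origin [(array([356., 187., 475., 334.]), 0.9)]
side tube_0_mid [(array([380., 230., 393., 240.]), 0.64)]
side pen_mid [(array([300., 247., 328., 257.]), 0.69)]
side wide_mid [(array([256., 235., 293., 271.]), 0.78)]
side stray_mid [(array([258., 234., 294., 271.]), 0.27)]
side dish [(array([250., 304., 290., 331.]), 0.86), (array([310., 136., 393., 230.]), 0.24)]
side bolt_knob [(array([248., 306., 288., 331.]), 0.53)]
side lid [(array([312., 135., 351., 205.]), 0.88), (array([311., 135., 393., 225.]), 0.75)]
side case_origin [(array([309., 134., 393., 230.]), 0.57), (array([315., 137., 351., 204.]), 0.43), (array([263., 277., 292., 297.]), 0.16)]
```

View pics/scene0.png

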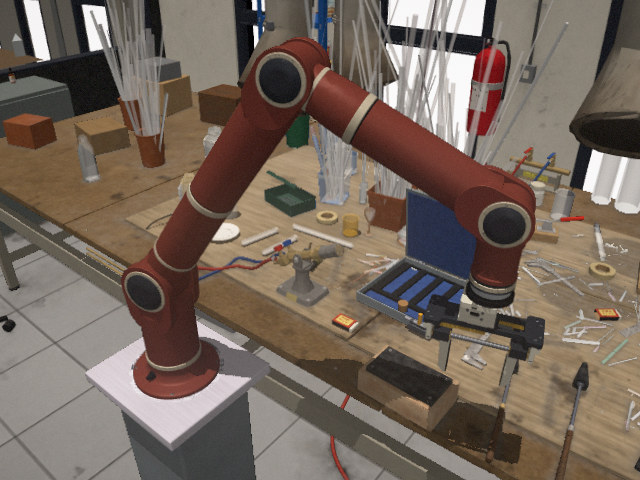

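View pics/side0.png

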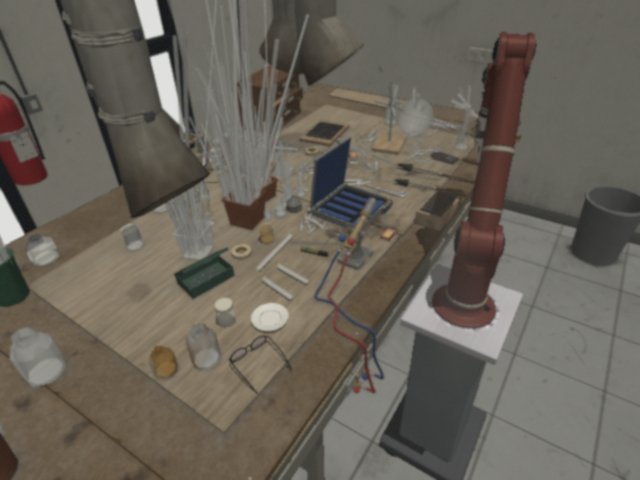

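The side view shows the dish (270,317), two test tubes (277,289) and (293,273), the wide tube (273,253), the pen (314,251) and the case (350,205), lid upright. The scene view matches: tubes (260,236), wide tube (322,237), case (420,290). I need rough world positions.

Run:
```python
from h import *
np.set_printoptions(suppress=True,precision=3)
for n,uv in dict(dish=(270,318),tA1=(264,280),tA2=(291,298),tB1=(279,266),tB2=(307,281),w1=(258,270),w2=(291,236),p1=(302,249),p2=(327,254),caseL=(310,216),caseR=(391,198),caseF=(368,228)).items(): print(n,onz('side',uv,.01 if n[0]!='c' else .03)[:2])
for n,uv in dict(dish=(226,231),tB1=(243,244),tB2=(278,230),w1=(294,227),w2=(352,248),cork=(403,303),caseFL=(357,293)).items(): print(n,onz('scene',uv,.01 if n[0]!='c' else .03)[:2])
```

```text
dish [0.498 0.384]
tA1 [0.626 0.253]
tA2 [0.493 0.276]
tB1 [0.627 0.164]
tB2 [0.495 0.178]
w1 [0.678 0.222]
w2 [ 0.697 -0.008]
p1 [0.612 0.038]
p2 [0.515 0.014]
caseL [ 0.694 -0.141]
caseR [ 0.469 -0.439]
caseF [ 0.449 -0.188]
dish [0.515 0.375]
tB1 [0.49 0.27]
tB2 [0.628 0.243]
w1 [0.677 0.214]
w2 [ 0.686 -0.018]
cork [ 0.513 -0.304]
caseFL [ 0.474 -0.183]
```

Call:
play_rows:
  steps:
    - [[-0.347,-0.69,-0.167],[0,0,0],1]
    - [[-0.347,-0.69,-0.167],[0,0,0],1]
    - [[-0.347,-0.69,-0.167],[0,0,0],1]
    - [[-0.347,-0.69,-0.167],[0,0,0],1]
    - [[-0.347,-0.69,-0.167],[0,0,0],1]
    - [[-0.347,-0.69,-0.167],[0,0,0],1]
    - [[-0.347,-0.69,-0.167],[0,0,0],1]
    - [[-0.347,-0.69,-0.167],[0,0,0],1]
    - [[-0.347,-0.69,-0.167],[0,0,0],1]
    - [[-0.347,-0.69,-0.167],[0,0,0],1]

```text
time: 2.2
position: [0.5212, -0.3087, 0.3334]
eef_rot: [-180.0, -0.0, -73.9]
contact_force: [-0.6, -0.5, -0.3]
grip_width: 0.093
```

Call:
play_rows:
  steps:
    - [[0,0,0],[0,0,-0.0569],1]
    - [[0,0,0],[0,0,-0.0569],1]
    - [[0,0,0],[0,0,-0.0569],1]
    - [[0,0,0],[0,0,-0.0569],1]
    - [[0,0,0],[0,0,-0.0569],1]
    - [[0,0,0],[0,0,-0.0569],1]
    - [[0,0,0],[0,0,-0.0569],1]
    - [[0,0,0],[0,0,-0.0569],1]
    - [[0,0,0],[0,0,-0.0569],1]
    - [[0,0,0],[0,0,-0.0569],1]
    - [[0,0,0],[0,0,-0.0569],1]
    - [[0,0,0],[0,0,-0.0569],1]
    - [[0,0,0],[0,0,-0.0569],1]
    - [[0,0,0],[0,0,-0.0569],1]
    - [[0,0,0],[0,0,-0.0569],1]
    - [[0,0,0],[0,0,-0.0569],1]
    - [[0,0,0],[0,0,0],1]
    - [[0,0,0],[0,0,0],1]

```text
time: 4.45
position: [0.5201, -0.3098, 0.3328]
eef_rot: [-180.0, 0.0, 89.8]
contact_force: [0.1, 0.4, -0.5]
grip_width: 0.0931
```

Run:
```python
from h import *
np.set_printoptions(suppress=True,precision=3)
o=bot.get_obs();print(o['position'],o['eef_rot'],o['joint_positions'])
save('wrist','w1')
for t in('stray_mid','bolt_knob','lid','case_origin','matches','tube_0_mid'):
    print(t,[(np.round(d['extent']),round(d['confidence'],2)) for d in bot.look_for('wrist',t)])
```

```text
[ 0.52  -0.31   0.333] [-179.993    0.001   89.805] [ 53.617  32.12  -44.027  79.203  22.245  77.482  99.048]
stray_mid [(array([311., 172., 336., 195.]), 0.86), (array([ 96., 119., 158., 285.]), 0.16)]
bolt_knob [(array([231., 130., 289., 141.]), 0.68)]
lid [(array([131., 336., 469., 480.]), 0.98), (array([130., 130., 472., 480.]), 0.18)]
case_origin [(array([128., 127., 469., 477.]), 0.73)]
matches [(array([374.,  37., 430.,  76.]), 0.63)]
tube_0_mid [(array([540., 308., 638., 322.]), 0.38)]
```

View pics/w1.png

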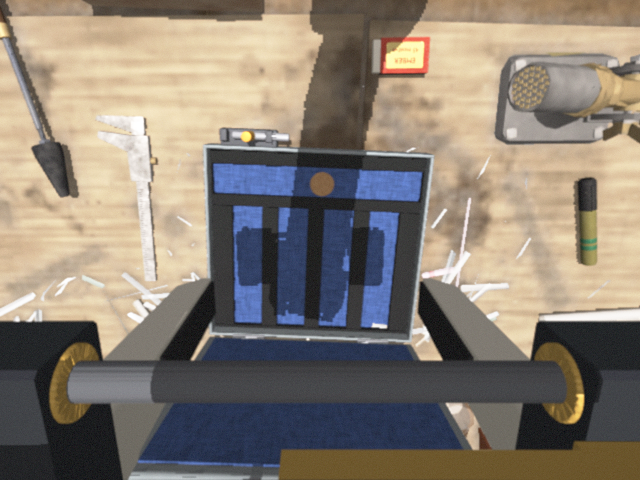

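The wrist view shows the case: rim corners (205,145), (432,154), (413,341), (216,334), the cork at (322,184), the knob at (246,137) and the pen at (588,221). The case itself is otherwise empty.

Run:
```python
from h import *
np.set_printoptions(suppress=True,precision=4)
W='wrist'
c=np.array([onz(W,p,.03)[:2] for p in((205,145),(432,154),(413,341),(216,334))]);print(c)
ed=[np.linalg.norm(c[i]-c[(i+1)%4]) for i in range(4)];print(ed)
o=c.mean(0); y=(c[1]-c[0])+(c[2]-c[3]); x=(c[3]-c[0])+(c[2]-c[1])
print('ctr',o,'yaw y',np.degrees(np.arctan2(-y[0],y[1])),'yaw x',np.degrees(np.arctan2(x[1],x[0])))
print('cork top',onz(W,(322.5,184),.032),'knob',onz(W,(246,136.5),.066))
print('pen',onz(W,(588,180),.0095),onz(W,(588,265),.0095))
s=[d for d in bot.trace(W,'stray_mid')][:1]
for d in s: v,u=np.nonzero(d['region']);print(u.mean(),v.mean(),onz(W,(u.mean(),v.mean()),.03))
```

```text
[[ 0.4672 -0.4338]
 [ 0.4771 -0.1783]
 [ 0.7149 -0.1837]
 [ 0.7047 -0.438 ]]
[np.float64(0.2557709886554749), np.float64(0.23778886245478423), np.float64(0.25446043228314685), np.float64(0.23751102846418912)]
ctr [ 0.591  -0.3085] yaw y -2.254992684942007 yaw x -1.16096577140684
cork top [ 0.5108 -0.3018  0.032 ] knob [ 0.4568 -0.3812  0.066 ]
pen [0.5095 0.0169 0.0095] [0.6178 0.0374 0.0095]
321.8095238095238 183.62131519274377 [ 0.5106 -0.3026  0.03  ]
```

Call:
play_rows:
  force: 20
  steps:
    - [[0.13,-0.155,0.3],[0,0,0],0.18]
    - [[0,0,0.9],[0,0,0],0.18]
    - [[0,0,0.9],[0,0,0],0.18]
    - [[0,0,0.9],[0,0,0],0.18]
    - [[0,0,0.9],[0,0,0],0.18]
    - [[0,0,0.7],[0,0,0],0.18]
    - [[0,0,0.37],[0,0,0],0.18]
    - [[0,0,0.2],[0,0,0],0.18]
    - [[0,0,0],[0,0,0],0.18]

```text
time: 5.98
position: [0.5112, -0.3019, 0.0226]
eef_rot: [180.0, -0.0, 90.0]
contact_force: [0.1, 0.4, -0.0]
grip_width: 0.0548
```

Run:
```python
from h import *
o=bot.get_obs();print(o['position'],o['grip_width'],o['contact_force']); save('wrist','w2')
```

```text
[ 0.51121354 -0.30190861  0.02258148] 0.054838385559137406 [ 0.12787049  0.40392852 -0.04324648]
```

View pics/w2.png

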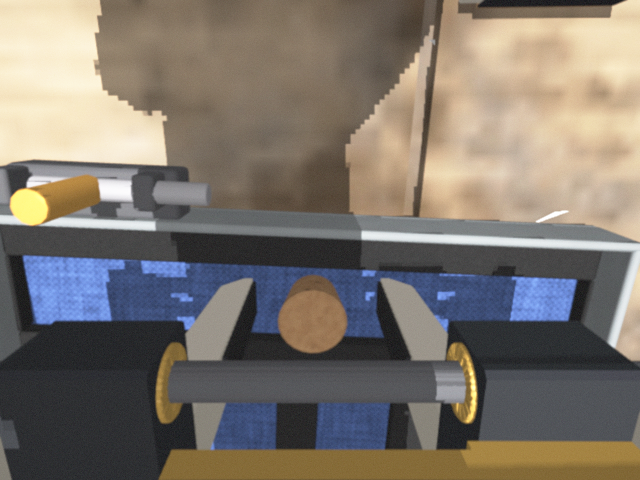

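The cork (312,315) is centred between the fingers. Next: close, lift, and carry it to the dish.

Call:
play_rows:
  steps:
    - [[0,0,0],[0,0,0],-1]
    - [[0,0,0],[0,0,0],-1]
    - [[0,0,0],[0,0,0],-1]
    - [[0,0,0],[0,0,0],-1]
    - [[0,0,-0.5],[0,0,0],-1]
    - [[0,0,-1],[0,0,0],-1]
    - [[0,0,-1],[0,0,0],-1]
    - [[0,0,-1],[0,0,0],-1]
    - [[0,0,-1],[0,0,0],-1]

```text
time: 7.15
position: [0.5105, -0.3017, 0.2947]
eef_rot: [-180.0, -0.0, 90.0]
contact_force: [0.4, -0.5, -0.7]
grip_width: 0.0258
```

Call:
play_rows:
  steps:
    - [[0.9,0,0],[0,0,0],-1]
    - [[0.95,0,0],[0,0,0],-1]
    - [[0.95,0,0],[0,0,0],-1]
    - [[0.95,0,0],[0,0,0],-1]
    - [[0.95,0,0],[0,0,0],-1]
    - [[0.95,0,0],[0,0,0],-1]
    - [[0.95,0,0],[0,0,0],-1]
    - [[0.95,0,0],[0,0,0],-1]
    - [[0.95,0,0],[0,0,0],-1]
    - [[0.95,0,0],[0,0,0],-1]
    - [[0.95,0,0],[0,0,0],-1]
    - [[0.5,-0.1,0],[0,0,0],-1]
    - [[0,0,0],[0,0,0],-1]

```text
time: 8.78
position: [0.503, 0.3553, 0.2925]
eef_rot: [-179.9, -0.1, 90.3]
contact_force: [0.4, -0.3, -0.3]
grip_width: 0.0262
```

Run:
```python
from h import *
np.set_printoptions(suppress=True,precision=4)
o=bot.get_obs();print(o['position'],o['eef_rot'],o['grip_width'],o['joint_positions'])
save('wrist','w3')
W='wrist'
for t,z in(('dish',.007),('tube_0_mid',.0105),('pen_mid',.0095),('wide_mid',.009)):
    for d in bot.trace(W,t): print(t,np.round(d['extent']),round(d['confidence'],2),axis(d['region'],W,z))
```

```text
[0.503  0.3553 0.2925] [-179.9005   -0.0888   90.3201] 0.026168228983081302 [-12.4237  34.9499 -44.3324  81.5101  24.543   73.462   31.8065]
dish [283. 135. 395. 242.] 0.85 [ 0.5027  0.3766  0.1158  0.1155 53.1068]
pen_mid [  0. 196.  55. 292.] 0.63 [ 0.5642  0.0185  0.1118  0.0242 11.4413]
wide_mid [ 17. 337. 105. 357.] 0.94 [  0.6966   0.0313   0.11     0.0215 -85.9924]
```

View pics/w3.png

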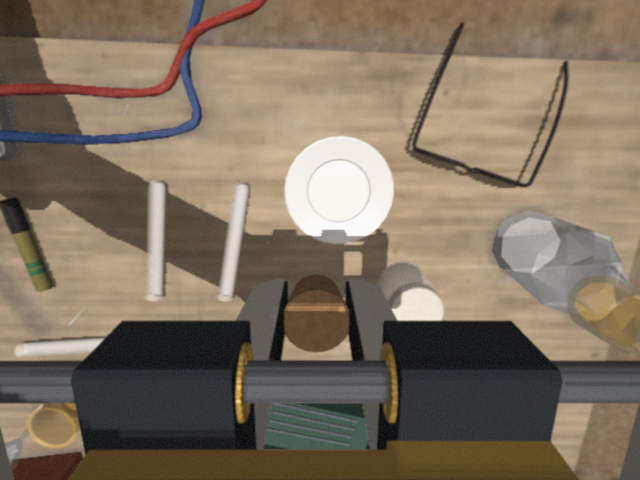

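The view shows the cork held, with the dish at (339,190), two tubes at (155,240) and (234,240), the pen (25,245), the jar (412,300) and the glasses.

Call:
play_rows:
  steps:
    - [[0.35,0,0.4],[0,0,0],-1]
    - [[0,0,0.9],[0,0,0],-1]
    - [[0,0,0.9],[0,0,0],-1]
    - [[0,0,0.9],[0,0,0],-1]
    - [[0,0,0.7],[0,0,0],-1]
    - [[0,0,0.4],[0,0,0],-1]
    - [[0,0,0.15],[0,0,0],-1]
    - [[0,0,0],[0,0,0],-1]
    - [[0,0,0],[0,0,0],0]
    - [[0,0,0],[0,0,0],0]
    - [[0,0,0],[0,0,0],0]
    - [[0,0,-0.5],[0,0,0],0]
    - [[0,0,-1],[0,0,0],0]
    - [[0,0,-1],[0,0,0],0]
    - [[0,0,-1],[0,0,0],0]
    - [[0,0,-0.5],[0,0,0],0]
    - [[0,0,0],[0,0,0],0]

```text
time: 11.15
position: [0.5058, 0.3744, 0.2749]
eef_rot: [179.7, -0.2, 90.0]
contact_force: [-0.4, 0.6, -0.2]
grip_width: 0.0464
```

Run:
```python
from h import *
np.set_printoptions(suppress=True,precision=4)
o=bot.get_obs();print(o['position'],o['eef_rot'],o['grip_width'])
save('wrist','w4')
W='wrist'
for t,z in(('stray_mid',.03),('tube_0_mid',.0105),('dish',.007)):
    for d in bot.trace(W,t): print(t,np.round(d['extent']),round(d['confidence'],2),axis(d['region'],W,z))
for p in((158,181),(153,300),(242,183),(227,300)): pass
```

```text
[0.5058 0.3744 0.2749] [179.7233  -0.242   89.9631] 0.0464026712326544
stray_mid [301. 188. 328. 217.] 0.93 [  0.5037   0.37     0.0281   0.0266 -44.9801]
stray_mid [  0. 227.  30. 297.] 0.74 [ 0.5699  0.0458  0.073   0.022  11.8959]
tube_0_mid [121. 180. 145. 305.] 0.55 [ 0.555   0.1708  0.1436  0.0204 -6.5524]
dish [264. 130. 380. 244.] 0.62 [ 0.4955  0.379   0.1149  0.1122 -5.7302]
dish [303. 188. 327. 217.] 0.37 [  0.5067   0.3696   0.0281   0.028  -45.0258]
```

View pics/w4.png

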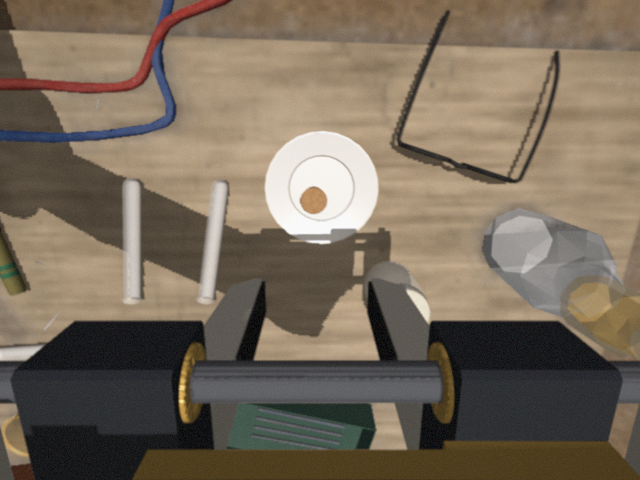

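The cork lies in the dish, and the tubes run (132,180)-(133,303) and (220,181)-(206,303). Now their positions.

Run:
```python
from h import *
np.set_printoptions(suppress=True,precision=4)
W='wrist'
for a,b in(((132,180),(133,303)),((220,181),(206,303))):
    A,B=onz(W,a,.0105)[:2],onz(W,b,.0105)[:2];print((A+B)/2,np.linalg.norm(A-B),np.degrees(np.arctan2(*(B-A)[::-1])))
c=np.array([.591,-.3085]);
for yaw in (-1.7,): 
  for p in((-.08,0),(.026,-.084),(.026,-.028),(.026,.028),(.026,.084)): 
    r=Ro.from_euler('z',yaw,degrees=True).as_matrix()[:2,:2]; print(p,c+r@np.array(p))
```

```text
[0.5543 0.1722] 0.14061408460886235 -6.728873712535178
[0.5548 0.2594] 0.14089373115893136 -10.221823182989798
(-0.08, 0) [ 0.511  -0.3061]
(0.026, -0.084) [ 0.6145 -0.3932]
(0.026, -0.028) [ 0.6162 -0.3373]
(0.026, 0.028) [ 0.6178 -0.2813]
(0.026, 0.084) [ 0.6195 -0.2253]
```

Run:
```python
from h import *
np.set_printoptions(suppress=True,precision=3)
for n,uv,z in(('potbase',(245,225),0),('potR',(277,205),0.0),('gold',(266,242),0.0),('ring',(240,251),0.01),('green',(233,272),.0),('beaker',(293,210),0)): print(n,onz('side',uv,z))
for n,uv,z in(('potbase',(388,228),0),('gold',(351,235),0.0),('ring',(327,217),0.01),('green',(310,205),.0)): print(n,onz('scene',uv,z))
# slot x centre from w1 pose
k=dict(bot.get_calibration('wrist')); o=bot.get_obs()
def T(p,e): m=np.eye(4);m[:3,:3]=Ro.from_euler('xyz',e,degrees=True).as_matrix();m[:3,3]=p;return m
rel=np.linalg.inv(T(o['position'],o['eef_rot']))@np.array(k['extrinsics'])
k['extrinsics']=T([.520,-.310,.333],[-179.993,0,89.805])@rel
for v in(207,326): print(v,[onz('wrist',(u,v),.015,k) for u in(298,338)])
for v in(165,197): print(v,onz('wrist',(300,v),.015,k))
print(onz('wrist',(322.5,184),.032,k))
```

```text
potbase [0.915 0.017 0.   ]
potR [ 0.894 -0.175  0.   ]
gold [0.767 0.064 0.   ]
ring [0.808 0.171 0.01 ]
green [0.757 0.269 0.   ]
beaker [ 0.809 -0.179  0.   ]
potbase [ 0.883 -0.029  0.   ]
gold [0.766 0.042 0.   ]
ring [0.803 0.171 0.01 ]
green [0.854 0.289 0.   ]
207 [array([ 0.541, -0.331,  0.015]), array([ 0.541, -0.283,  0.015])]
326 [array([ 0.701, -0.334,  0.015]), array([ 0.701, -0.281,  0.015])]
165 [ 0.491 -0.328  0.015]
197 [ 0.529 -0.329  0.015]
[ 0.511 -0.302  0.032]
```

Call:
play_rows:
  steps:
    - [[-0.75,0.5,0],[0,0,0],-0.1]
    - [[-0.75,0.5,0],[0,0,0],-0.1]
    - [[-0.75,0.5,0],[0,0,0],-0.1]
    - [[-0.75,0.5,0],[0,0,0],-0.1]
    - [[-0.75,0.5,0],[0,0,0],-0.1]
    - [[-0.75,0.5,0],[0,0,0],-0.1]
    - [[0,0,0],[0,0,0.0528],-0.1]
    - [[0,0,0],[0,0,0.0528],-0.1]
    - [[0,0,0],[0,0,0.0528],-0.1]
    - [[0,0,0],[0,0,0.0528],-0.1]
    - [[0,0,0],[0,0,0.0528],-0.1]
    - [[0,0,0],[0,0,0.0528],-0.1]
    - [[0,0,0],[0,0,0.0528],-0.1]
    - [[0,0,0],[0,0,0.0528],-0.1]
    - [[0,0,0],[0,0,0.0528],-0.1]
    - [[0,0,0],[0,0,0],-0.1]

```text
time: 13.35
position: [0.6846, 0.1029, 0.2698]
eef_rot: [179.9, 0.2, 4.6]
contact_force: [-0.3, 0.3, 0.7]
grip_width: 0.0417
```

```bash
cat >> h.py <<'E'
def seg(W,t,z,L):
    for d in bot.trace(W,t):
        a=axis(d['region'],W,z)
        print(t,np.round(d['extent']),round(d['confidence'],2),a,'OK' if abs(a[2]-L)<.015 else '')
def ends(W,a,b,z):
    A,B=onz(W,a,z)[:2],onz(W,b,z)[:2];print((A+B)/2,np.linalg.norm(A-B),np.degrees(np.arctan2(*(B-A)[::-1])))
E
python3 - <<'E'
from h import *
np.set_printoptions(suppress=True,precision=4)
o=bot.get_obs();print(o['position'],o['eef_rot'],o['grip_width'],o['joint_positions'])
save('wrist','w5')
seg('wrist','wide_mid',.009,.232);seg('wrist','tube_0_mid',.0105,.142)
E
```

```text
[0.6846 0.1029 0.2698] [179.947    0.1813   4.5524] 0.04165039382846415 [  0.4602  39.3687 -21.8767  69.4841  14.2541  73.9074 -16.3061]
wide_mid [312.  76. 334. 301.] 0.84 [  0.6903   0.1051   0.2369   0.0184 -85.0404] OK
```

View pics/w5.png

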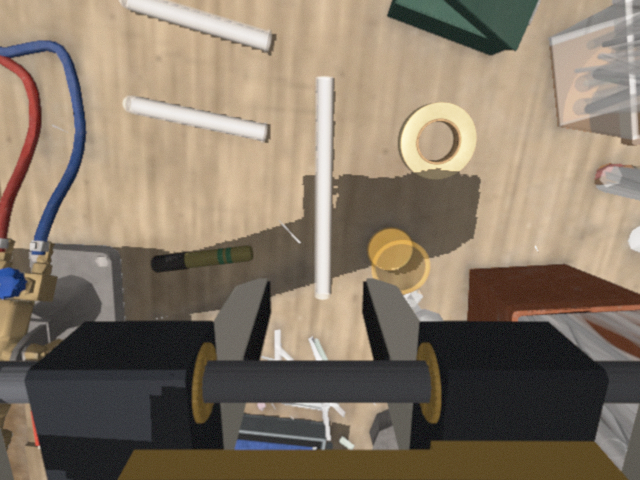

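The wide tube runs (325,77)-(322,298) with the gold jar off to its right. Next: grasp it near its centre and lift.

Call:
play_rows:
  steps:
    - [[0.098,-0.03,0.3],[0,0,-0.002],-0.1]
    - [[0,0,0.9],[0,0,0],-0.1]
    - [[0,0,0.9],[0,0,0],-0.1]
    - [[0,0,0.9],[0,0,0],-0.1]
    - [[0,0,0.7],[0,0,0],-0.1]
    - [[0,0,0.35],[0,0,0],-0.1]
    - [[0,0,0.13],[0,0,0],-0.1]
    - [[0,0,0],[0,0,0],-0.1]
    - [[0,0,0],[0,0,0],-1]
    - [[0,0,0],[0,0,0],-1]
    - [[0,0,0],[0,0,0],-1]

```text
time: 14.88
position: [0.6913, 0.1053, 0.0218]
eef_rot: [-180.0, -0.1, 4.8]
contact_force: [-0.0, -0.7, -0.0]
grip_width: 0.0165
```

Call:
play_rows:
  steps:
    - [[0,0,0],[0,0,0],-1]
    - [[0,0,-0.4],[0,0,0],-1]
    - [[0,0,-0.9],[0,0,0],-1]
    - [[0,0,-0.9],[0,0,0],-1]
    - [[0,0,-0.9],[0,0,0],-1]
    - [[0,0,-0.9],[0,0,0],-1]
    - [[0,0,0],[0,0,0],-1]

```text
time: 15.75
position: [0.6933, 0.1064, 0.267]
eef_rot: [-179.9, -0.7, 4.8]
contact_force: [0.8, 0.4, -1.0]
grip_width: 0.0159
```

Call:
play_rows:
  steps:
    - [[0,0,0],[0,0,0.037],-1]
    - [[-0.35,0.87,0],[0,0,0],-1]
    - [[-0.35,0.87,0],[0,0,0],-1]
    - [[-0.35,0.87,0],[0,0,0],-1]
    - [[-0.35,0.87,0],[0,0,0],-1]
    - [[-0.35,0.87,0],[0,0,0],-1]
    - [[-0.35,0.87,0],[0,0,0],-1]
    - [[-0.35,0.87,0],[0,0,0],-1]
    - [[-0.35,0.87,0],[0,0,0],-1]
    - [[0,0,0],[0,0,0],-1]
    - [[0,0,0],[0,0,0],-1]

```text
time: 17.12
position: [0.509, -0.3057, 0.2598]
eef_rot: [-179.9, 0.1, -1.9]
contact_force: [0.8, 0.6, -0.3]
grip_width: 0.0162
```

Run:
```python
from h import *
np.set_printoptions(suppress=True,precision=4)
o=bot.get_obs();print(o['position'],o['eef_rot'],o['grip_width'],o['joint_positions'])
save('wrist','w6')
seg('wrist','wide_mid',o['position'][2]-.011,.232)
```

```text
[ 0.509  -0.3057  0.2598] [-179.874     0.0786   -1.8584] 0.01615466725610884 [ 41.6453  29.9877 -20.5763  88.5826  11.2112  63.601   16.7173]
wide_mid [291.   3. 342. 451.] 0.78 [ 0.51   -0.2856  0.2002  0.0177 88.1339]
```

View pics/w6.png

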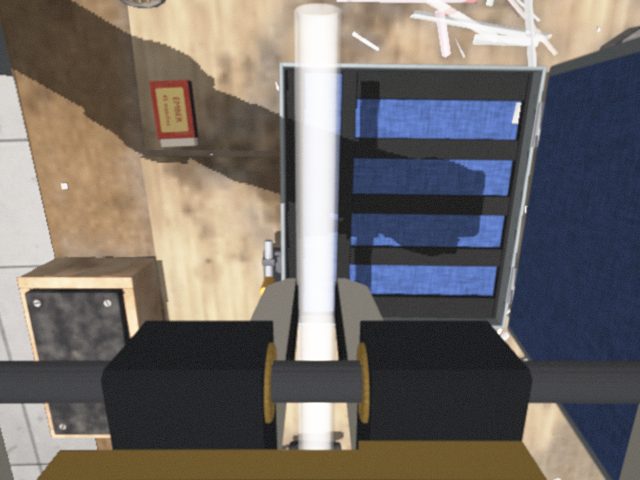

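The wide tube is held with its +y end at (318,8). Case corners appear at (281,65), (546,67) and (502,322), and the short slots are clear.

Run:
```python
from h import *
np.set_printoptions(suppress=True,precision=4)
W='wrist'; z=.2598-.011
print('tube +y end',onz(W,(318,6),z),'axis pts',onz(W,(318,20),z),onz(W,(319,270),z))
FL,BL,BR=[onz(W,p,.03)[:2] for p in((281,65),(546,67),(502,322))]
print(FL,BL,BR,'ctr',(FL+BR)/2,'yaws',np.degrees(np.arctan2(*(BL-FL)[::-1])),np.degrees(np.arctan2(*(BL-BR)[::-1]))-90,np.linalg.norm(BL-FL),np.linalg.norm(BL-BR))
for n,a,b in(('s3',(356,119),(519,120)),('s2',(353,177),(511,178)),('s1',(350,230),(503,230)),('s0',(348,281),(497,281))): ends(W,a,b,.015)
```

```text
tube +y end [ 0.5133 -0.1862  0.2488] axis pts [ 0.5132 -0.1908  0.2488] [ 0.511  -0.2901  0.2488]
[ 0.481  -0.1769] [ 0.7178 -0.1856] [ 0.7041 -0.4381] ctr [ 0.5926 -0.3075] yaws -2.090265992264605 -3.115974967526668 0.23695910576741527 0.25294063631415464
[ 0.6279 -0.2278] 0.15685420441778491 -2.008831684912677
[ 0.6256 -0.2835] 0.15820156149179193 -1.992519456324607
[ 0.6227 -0.3379] 0.15891019181916427 -1.5923520895126777
[ 0.6211 -0.3949] 0.16062462141234887 -1.5547124307120033
```

Call:
play_rows:
  steps:
    - [[0.02,0.05,0.3],[0,0,0.004],-1]
    - [[0,0,0.9],[0,0,0],-1]
    - [[0,0,0.9],[0,0,0],-1]
    - [[0,0,0.8],[0,0,0],-1]
    - [[0,0,0.5],[0,0,0],-1]
    - [[0,0,0.25],[0,0,0],-1]
    - [[0,0,0.15],[0,0,0],-1]
    - [[0,0,0.03],[0,0,0],-1]
    - [[0,0,0],[0,0,0],-1]
    - [[0,0,0],[0,0,0],-1]

```text
time: 18.48
position: [0.511, -0.3101, 0.032]
eef_rot: [180.0, -0.1, -2.6]
contact_force: [-0.0, 0.7, -1.1]
grip_width: 0.0162
```

Run:
```python
from h import *
np.set_printoptions(suppress=True,precision=4)
o=bot.get_obs();print(o['position'],o['eef_rot'],o['grip_width'],o['contact_force'])
save('wrist','w7')
```

```text
[ 0.511  -0.3101  0.032 ] [179.9545  -0.0959  -2.605 ] 0.016210620740069886 [-0.0389  0.6826 -1.1213]
```

View pics/w7.png

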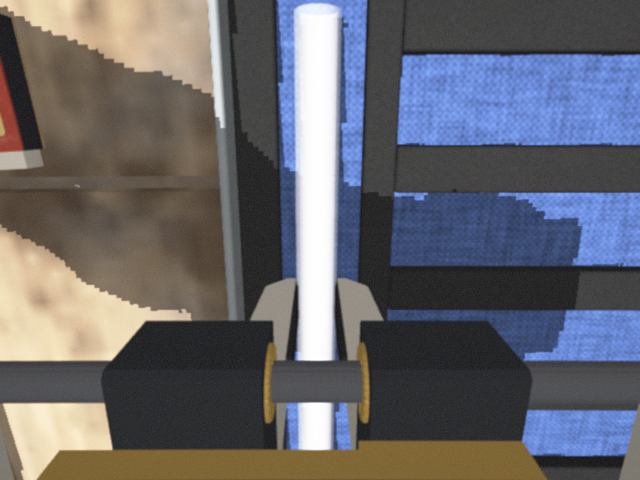

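The tube lies inside the slot lines, from (280,..) to (365,..), and is centred. I'll lower it, release and lift.

Call:
play_rows:
  steps:
    - [[0,0,0.04],[0,0,0],-1]
    - [[0,0,0],[0,0,0],-0.42]
    - [[0,0,0],[0,0,0],-0.42]
    - [[0,0,0],[0,0,0],-0.42]
    - [[0,0,-0.3],[0,0,0],-0.42]
    - [[0,0,-0.9],[0,0,0],-0.42]
    - [[0,0,-0.9],[0,0,0],-0.42]
    - [[0,0,-0.9],[0,0,0],-0.42]
    - [[0,0,-0.9],[0,0,0],-0.1]
    - [[0,0,0],[0,0,0],-0.1]

```text
time: 19.77
position: [0.5119, -0.3104, 0.2685]
eef_rot: [179.7, -0.5, -2.6]
contact_force: [0.6, 0.6, -0.8]
grip_width: 0.0404
```

Run:
```python
from h import *
np.set_printoptions(suppress=True,precision=4)
o=bot.get_obs();print(o['position'],o['eef_rot'],o['grip_width'],o['contact_force'])
save('wrist','w8')
seg('wrist','wide_mid',.015,.232)
for z in(.0095,):seg('side','pen_mid',z,.11)
seg('side','tube_0_mid',.0105,.142)
```

```text
[ 0.5119 -0.3104  0.2685] [179.7374  -0.4795  -2.621 ] 0.04039748405884078 [ 0.5821  0.58   -0.7954]
wide_mid [305.  76. 324. 303.] 0.57 [ 0.5052 -0.3073  0.2331  0.019  86.9571] OK
```

View pics/w8.png

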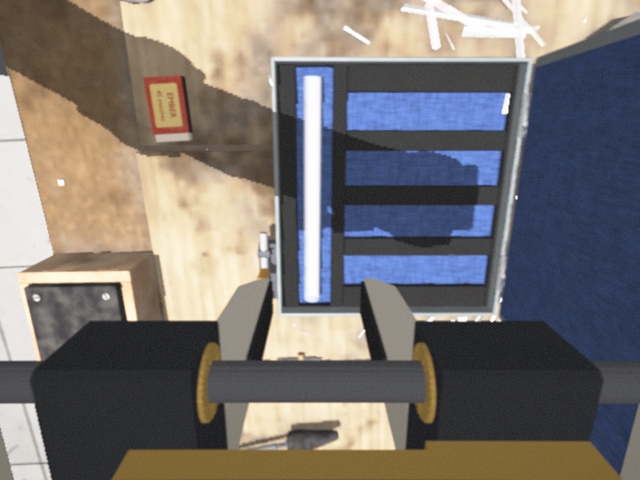

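The wide tube lies in the long slot, from (312,77) to (312,300). Next is the pen, so I'll turn the jaws and look at it from above.

Call:
play_rows:
  steps:
    - [[0.132,-0.953,0],[0,0,0],-0.1]
    - [[0.132,-0.953,0],[0,0,0],-0.1]
    - [[0.132,-0.953,0],[0,0,0],-0.1]
    - [[0.132,-0.953,0],[0,0,0],-0.1]
    - [[0.132,-0.953,0],[0,0,0],-0.1]
    - [[0.132,-0.953,0],[0,0,0],-0.1]
    - [[0,0,0],[0,0,-0.0576],-0.1]
    - [[0,0,0],[0,0,-0.0576],-0.1]
    - [[0,0,0],[0,0,-0.0576],-0.1]
    - [[0,0,0],[0,0,-0.0576],-0.1]
    - [[0,0,0],[0,0,-0.0576],-0.1]
    - [[0,0,0],[0,0,-0.0576],-0.1]
    - [[0,0,0],[0,0,-0.0576],-0.1]
    - [[0,0,0],[0,0,-0.0576],-0.1]
    - [[0,0,0],[0,0,-0.0576],-0.1]
    - [[0,0,0],[0,0,-0.0576],-0.1]
    - [[0,0,0],[0,0,0],-0.1]

```text
time: 22.1
position: [0.5726, 0.0303, 0.2609]
eef_rot: [-179.8, -0.1, 101.0]
contact_force: [-0.8, -0.7, 1.1]
grip_width: 0.042
```

Run:
```python
from h import *
np.set_printoptions(suppress=True,precision=4)
o=bot.get_obs();print(o['position'],o['eef_rot'],o['grip_width'],o['joint_positions'])
save('wrist','w9')
seg('wrist','pen_mid',.0095,.11); seg('wrist','tube_0_mid',.0105,.142)
```

```text
[0.5726 0.0303 0.2609] [-179.7852   -0.0614  100.9733] 0.04203373716526136 [ 24.8278  34.3366 -50.3809  91.2178  27.8353  68.0223  69.5981]
pen_mid [302. 133. 323. 246.] 0.67 [ 0.5641  0.0257  0.1109  0.018  11.1794] OK
```

View pics/w9.png

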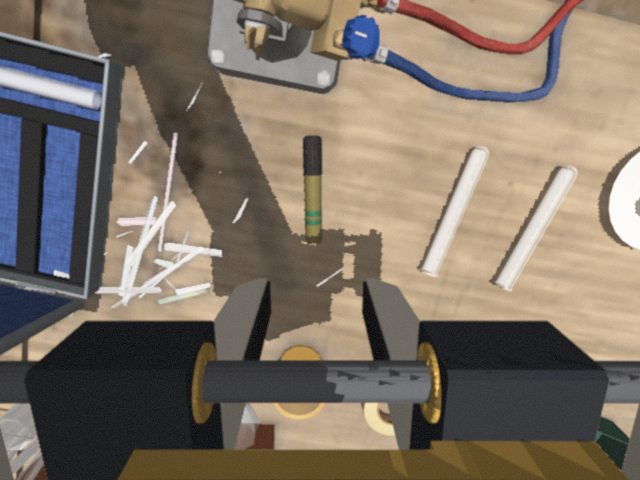

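The pen runs (312,137)-(313,243), and both tubes are still lying at (454,210) and (535,228).

Call:
play_rows:
  steps:
    - [[-0.048,0.048,0.3],[0,0,0],-0.1]
    - [[0,0,0.9],[0,0,0],-0.1]
    - [[0,0,0.9],[0,0,0],-0.1]
    - [[0,0,0.9],[0,0,0],-0.1]
    - [[0,0,0.6],[0,0,0],-0.1]
    - [[0,0,0.32],[0,0,0],-0.1]
    - [[0,0,0.14],[0,0,0],-0.1]
    - [[0,0,0],[0,0,0],-0.1]
    - [[0,0,0],[0,0,0],-1]
    - [[0,0,0],[0,0,0],-1]
    - [[0,0,0],[0,0,0],-1]

```text
time: 23.62
position: [0.5772, 0.0285, 0.0197]
eef_rot: [179.9, 0.0, 101.1]
contact_force: [-0.3, -0.6, 4.6]
grip_width: 0.017
```

Call:
play_rows:
  steps:
    - [[0,0,0],[0,0,0],-1]
    - [[0,0,-0.4],[0,0,0],-1]
    - [[0,0,-0.9],[0,0,0],-1]
    - [[0,0,-0.9],[0,0,0],-1]
    - [[0,0,-0.9],[0,0,0],-1]
    - [[0,0,-0.9],[0,0,0],-1]
    - [[0,0,0],[0,0,0.034],-1]
    - [[0,0,0],[0,0,0.034],-1]
    - [[0,0,0],[0,0,0],-1]

```text
time: 24.75
position: [0.5765, 0.0286, 0.2591]
eef_rot: [-180.0, 0.0, 88.9]
contact_force: [0.3, -0.0, -1.1]
grip_width: 0.0168
```

Call:
play_rows:
  steps:
    - [[-0.879,0.116,0],[0,0,0],-1]
    - [[-0.879,0.116,0],[0,0,0],-1]
    - [[-0.879,0.116,0],[0,0,0],-1]
    - [[-0.879,0.116,0],[0,0,0],-1]
    - [[-0.879,0.116,0],[0,0,0],-1]
    - [[-0.879,0.116,0],[0,0,0],-1]
    - [[-0.879,0.116,0],[0,0,0],-1]
    - [[-0.879,0.116,0],[0,0,0],-1]
    - [[0,0,0],[0,0,0.005],-1]
    - [[0,0,0],[0,0,0],-1]

```text
time: 26.0
position: [0.624, -0.3934, 0.2582]
eef_rot: [-180.0, -0.1, 88.1]
contact_force: [-0.2, 0.5, -0.9]
grip_width: 0.0169
```

Run:
```python
from h import *
np.set_printoptions(suppress=True,precision=4)
o=bot.get_obs();print(o['position'],o['eef_rot'],o['grip_width'],o['joint_positions'])
save('wrist','w10')
W='wrist'
seg(W,'pen_mid',o['position'][2]-.010,.11)
for d in bot.trace(W,'case_origin')[:1]+bot.trace(W,'lid')[:1]: print(d['extent'],d['confidence'])
```

```text
[ 0.624  -0.3934  0.2582] [-179.9586   -0.1297   88.053 ] 0.016946094641445784 [ 48.3532  48.4931 -43.7864  60.3058  31.4416  81.9352  99.0362]
[259.9, 0.0, 639.4, 445.7] 0.83
[283.2, 286.9, 640.0, 447.6] 0.69
```

View pics/w10.png

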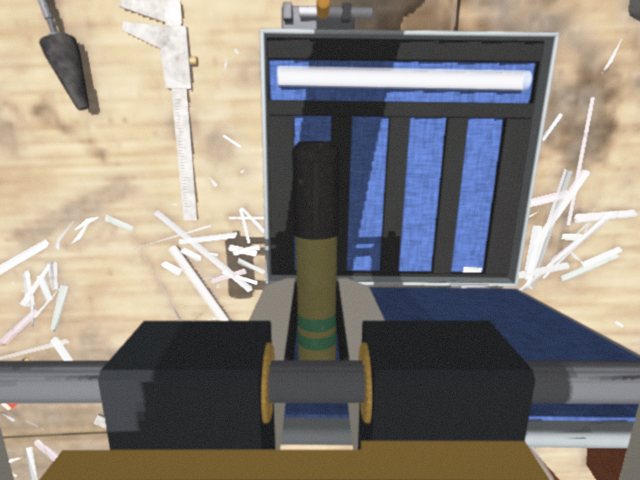

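The pen hangs above slot 0, aligned with it. In this view slots 1 to 3 show at (370,118)-(366,272), (427,118)-(418,272) and (485,118)-(470,272).

Run:
```python
from h import *
np.set_printoptions(suppress=True,precision=4)
for a,b in(((370,117),(366,272)),((427,117),(418,272)),((485,117),(470,272))): ends('wrist',a,b,.015)
print('s0 front',onz('wrist',(313,117),.015))
```

```text
[ 0.6233 -0.3392] 0.1590340366413147 -1.1952766013244214
[ 0.6251 -0.2841] 0.15901660082868835 -0.8455317621724423
[ 0.6269 -0.2285] 0.1589518887754364 -0.8394982585538093
s0 front [ 0.5421 -0.3923  0.015 ]
```

Call:
play_rows:
  steps:
    - [[0,0,0.3],[0,0,0],-1]
    - [[0,0,0.9],[0,0,0],-1]
    - [[0,0,0.9],[0,0,0],-1]
    - [[0,0,0.8],[0,0,0],-1]
    - [[0,0,0.5],[0,0,0],-1]
    - [[0,0,0.25],[0,0,0],-1]
    - [[0,0,0.12],[0,0,0],-1]
    - [[0,0,0],[0,0,0],-1]
    - [[0,0,0],[0,0,0],-1]

```text
time: 27.32
position: [0.6249, -0.3946, 0.0345]
eef_rot: [179.9, 0.1, 87.9]
contact_force: [-0.0, -0.1, 0.6]
grip_width: 0.0168
```

Call:
play_rows:
  steps:
    - [[0,0,0.055],[0,0,0],-1]
    - [[0,0,0],[0,0,0],-0.14]
    - [[0,0,0],[0,0,0],-0.14]
    - [[0,0,0],[0,0,0],-0.14]
    - [[0,0,-0.3],[0,0,0],-0.14]
    - [[0,0,-0.9],[0,0,0],-0.14]
    - [[0,0,-0.9],[0,0,0],-0.14]
    - [[0,0,-0.9],[0,0,0],-0.14]
    - [[0,0,-0.9],[0,0,0],-0.14]
    - [[0,0,0],[0,0,0],-0.1]

```text
time: 28.58
position: [0.6266, -0.3941, 0.2718]
eef_rot: [179.3, 0.2, 87.9]
contact_force: [0.3, 0.3, 0.5]
grip_width: 0.0418
```

Run:
```python
from h import *
save('wrist','w11'); seg('wrist','pen_mid',.0155,.11); print(bot.get_obs()['position'])
```

```text
pen_mid [303. 124. 326. 235.] 0.82 [ 0.6034 -0.3926  0.1096  0.0191 -1.5781] OK
pen_mid [244.   0. 639. 420.] 0.65 [ 0.6841 -0.2276  0.4547  0.4456 83.3554] 
[ 0.62414485 -0.39405881  0.26510538]
```

Call:
play_rows:
  steps:
    - [[0.94,-0.152,0],[0,0,0],-0.1]
    - [[0.94,-0.152,0],[0,0,0],-0.1]
    - [[0.94,-0.152,0],[0,0,0],-0.1]
    - [[0.94,-0.152,0],[0,0,0],-0.1]
    - [[0.94,-0.152,0],[0,0,0],-0.1]
    - [[0.94,-0.152,0],[0,0,0],-0.1]
    - [[0.94,-0.152,0],[0,0,0],-0.1]
    - [[0.94,-0.152,0],[0,0,0],-0.1]
    - [[0.94,-0.152,0],[0,0,0],-0.1]
    - [[0.94,-0.152,0],[0,0,0],-0.1]
    - [[0,0,0],[0,0,0.026],-0.1]
    - [[0,0,0],[0,0,0],-0.1]

```text
time: 30.18
position: [0.5522, 0.1724, 0.2621]
eef_rot: [-179.9, 0.1, 83.4]
contact_force: [1.0, -0.6, 0.6]
grip_width: 0.0415
```

Run:
```python
from h import *
np.set_printoptions(suppress=True,precision=4)
o=bot.get_obs();print(o['position'],o['eef_rot'],o['grip_width'])
save('wrist','w12'); seg('wrist','tube_0_mid',.0105,.142)
a=cv2.imread('pics/w11.png');b=cv2.imread('pics/w12.png'); cv2.imwrite('pics/c12.png',cv2.resize(np.hstack([a,b]),(800,300),interpolation=cv2.INTER_AREA))
```

```text
[0.5522 0.1724 0.2621] [-179.8534    0.1147   83.3933] 0.04153549050145765
```

View pics/c12.png

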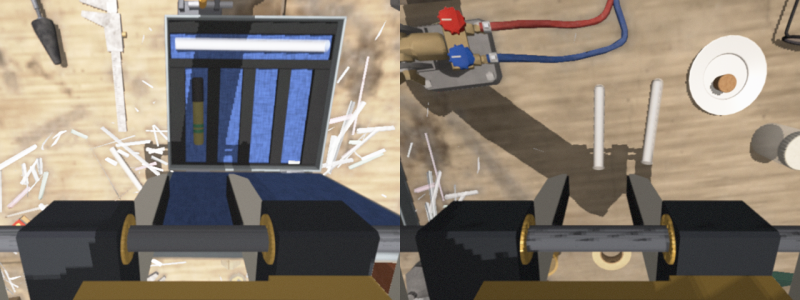

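The pen lies in slot 0. Tube A is at about (318,138)-(318,270) in the full picture, tube B at (411,128)-(398,264), and the cork is in the dish. I'll refine by brightness.

```bash
cat >> h.py <<'E'
def bright(name,box,W='wrist',z=.0105):
    g=cv2.imread(f'pics/{name}.png'); m=np.zeros(g.shape[:2],bool); l,t,r,b=box
    hsv=cv2.cvtColor(g,cv2.COLOR_BGR2HSV)
    m[t:b,l:r]=((hsv[...,1]<50)&(hsv[...,2]>110))[t:b,l:r]
    n,lab,st,_=cv2.connectedComponentsWithStats(m.astype(np.uint8)); i=1+np.argmax(st[1:,4]); print(st[i],axis(lab==i,W,z))
E
python3 - <<'E'
from h import *
bright('w12',(290,110,350,290)); bright('w12',(375,100,440,285)); ends('wrist',(318,138),(318,270),.0105); ends('wrist',(411,128),(398,264),.0105)
E
```

```text
[ 308  135   20  138 2305] [ 0.5591  0.1725  0.1439  0.019  -8.002 ]
[ 386  125   35  139 2383] [  0.5599   0.2603   0.144    0.0187 -10.8164]
[0.55988602 0.1722055 ] 0.13965969391751853 -6.626434213201447
[0.5620774  0.26172284] 0.14228828615136696 -8.60936010545101
```

Call:
play_rows:
  steps:
    - [[0.012,0.1,0.3],[0,0,0],-0.1]
    - [[0,0,0.9],[0,0,0],-0.1]
    - [[0,0,0.9],[0,0,0],-0.1]
    - [[0,0,0.9],[0,0,0],-0.1]
    - [[0,0,0.6],[0,0,0],-0.1]
    - [[0,0,0.32],[0,0,0],-0.1]
    - [[0,0,0.15],[0,0,0],-0.1]
    - [[0,0,0],[0,0,0],-0.1]
    - [[0,0,0],[0,0,0],-1]
    - [[0,0,0],[0,0,0],-1]
    - [[0,0,0],[0,0,0],-1]

```text
time: 31.65
position: [0.5596, 0.1727, 0.0202]
eef_rot: [179.9, -0.0, 83.3]
contact_force: [0.3, -0.7, 3.8]
grip_width: 0.019
```

Call:
play_rows:
  steps:
    - [[0,0,0],[0,0,0],-1]
    - [[0,0,-0.4],[0,0,0],-1]
    - [[0,0,-0.9],[0,0,0],-1]
    - [[0,0,-0.9],[0,0,0],-1]
    - [[0,0,-0.9],[0,0,0],-1]
    - [[0,0,-0.9],[0,0,0],-1]
    - [[0,0,0],[0,0,-0.025],-1]
    - [[0,0,0],[0,0,0],-1]

```text
time: 32.65
position: [0.5589, 0.1723, 0.2595]
eef_rot: [180.0, 0.0, 87.7]
contact_force: [0.3, 0.5, -1.1]
grip_width: 0.0186
```

Call:
play_rows:
  steps:
    - [[-0.941,0.155,0],[0,0,0],-1]
    - [[-0.941,0.155,0],[0,0,0],-1]
    - [[-0.941,0.155,0],[0,0,0],-1]
    - [[-0.941,0.155,0],[0,0,0],-1]
    - [[-0.941,0.155,0],[0,0,0],-1]
    - [[-0.941,0.155,0],[0,0,0],-1]
    - [[-0.941,0.155,0],[0,0,0],-1]
    - [[-0.941,0.155,0],[0,0,0],-1]
    - [[-0.941,0.155,0],[0,0,0],-1]
    - [[0,0,0],[0,0,0],-1]
    - [[0,0,0],[0,0,0],-1]

```text
time: 34.02
position: [0.622, -0.3378, 0.2577]
eef_rot: [-179.8, -0.1, 87.7]
contact_force: [-1.8, -0.5, -0.6]
grip_width: 0.019
```

Run:
```python
from h import *
np.set_printoptions(suppress=True,precision=4)
o=bot.get_obs();print(o['position'],o['eef_rot'],o['grip_width'])
save('wrist','w13'); seg('wrist','tube_0_mid',o['position'][2]-.01,.142)
g=cv2.imread('pics/w13.png'); hsv=cv2.cvtColor(g,cv2.COLOR_BGR2HSV); r=hsv[:,318]; print([(v,tuple(r[v])) for v in range(90,190,6)])
```

```text
[ 0.622  -0.3378  0.2577] [-179.7862   -0.0928   87.748 ] 0.018956803773679136
[(90, (np.uint8(114), np.uint8(6), np.uint8(225))), (96, (np.uint8(112), np.uint8(121), np.uint8(99))), (102, (np.uint8(112), np.uint8(125), np.uint8(98))), (108, (np.uint8(130), np.uint8(26), np.uint8(30))), (114, (np.uint8(108), np.uint8(36), np.uint8(35))), (120, (np.uint8(114), np.uint8(34), np.uint8(38))), (126, (np.uint8(110), np.uint8(128), np.uint8(102))), (132, (np.uint8(114), np.uint8(38), np.uint8(162))), (138, (np.uint8(120), np.uint8(12), np.uint8(191))), (144, (np.uint8(135), np.uint8(2), np.uint8(248))), (150, (np.uint8(120), np.uint8(2), np.uint8(249))), (156, (np.uint8(110), np.uint8(3), np.uint8(250))), (162, (np.uint8(120), np.uint8(2), np.uint8(250))), (168, (np.uint8(120), np.uint8(3), np.uint8(250))), (174, (np.uint8(120), np.uint8(3), np.uint8(250))), (180, (np.uint8(120), np.uint8(2), np.uint8(250))), (186, (np.uint8(120), np.uint8(2), np.uint8(250)))]
```

Run:
```python
from h import *
print(onz('wrist',(318,131),.2577-.0095), onz('wrist',(318,200),.248))
```

```text
[ 0.54796297 -0.33293064  0.2482    ] [ 0.57578986 -0.33389127  0.248     ]
```

Call:
play_rows:
  steps:
    - [[0,0,0.3],[0,0,0],-1]
    - [[0,0,0.9],[0,0,0],-1]
    - [[0,0,0.9],[0,0,0],-1]
    - [[0,0,0.7],[0,0,0],-1]
    - [[0,0,0.1],[0,0,0],-1]
    - [[0,0,0],[0,0,0],-1]

```text
time: 34.88
position: [0.624, -0.3376, 0.0862]
eef_rot: [179.9, -0.0, 87.8]
contact_force: [1.0, 0.6, 1.0]
grip_width: 0.0187
```

Call:
play_rows:
  steps:
    - [[-0.02,0,0.5],[0,0,0],-1]
    - [[0,0,0.3],[0,0,0],-1]
    - [[0,0,0.12],[0,0,0],-1]
    - [[0,0,0.02],[0,0,0],-1]
    - [[0,0,0],[0,0,0],-1]

```text
time: 35.5
position: [0.6236, -0.3397, 0.03]
eef_rot: [179.9, 0.0, 87.8]
contact_force: [0.5, -0.3, -0.7]
grip_width: 0.0187
```

Call:
play_rows:
  steps:
    - [[0,0,0],[0,0,0],-0.14]
    - [[0,0,0],[0,0,0],-0.14]
    - [[0,0,0],[0,0,0],-0.14]
    - [[0,0,-0.3],[0,0,0],-0.14]
    - [[0,0,-0.9],[0,0,0],-0.14]
    - [[0,0,-0.9],[0,0,0],-0.14]
    - [[0,0,-0.9],[0,0,0],-0.14]
    - [[0,0,-0.9],[0,0,0],-0.14]
    - [[0,0,0],[0,0,0],-0.1]

```text
time: 36.62
position: [0.6256, -0.3389, 0.2707]
eef_rot: [179.3, 0.2, 87.8]
contact_force: [0.9, 0.5, -0.2]
grip_width: 0.0417
```

Run:
```python
from h import *
print(bot.get_obs()['position'],bot.get_obs()['eef_rot']);save('wrist','w14'); seg('wrist','tube_0_mid',.0165,.142); seg('wrist','pen_mid',.0155,.11)
```

```text
[ 0.62562062 -0.33892427  0.27065765] [1.79307094e+02 1.50538369e-01 8.77718516e+01]
pen_mid [252. 127. 275. 237.] 0.78 [ 0.6014 -0.3923  0.1093  0.0197 -1.7966] OK
pen_mid [184.   0. 634. 447.] 0.71 [ 0.7034 -0.2068  0.531   0.466  80.739 ] 
pen_mid [237.   0. 308.  20.] 0.56 [ 4.45100e-01 -3.71600e-01  6.42000e-02  1.45000e-02  8.79018e+01]
```

Call:
play_rows:
  steps:
    - [[0.993,-0.147,0],[0,0,0],-0.1]
    - [[0.993,-0.147,0],[0,0,0],-0.1]
    - [[0.993,-0.147,0],[0,0,0],-0.1]
    - [[0.993,-0.147,0],[0,0,0],-0.1]
    - [[0.993,-0.147,0],[0,0,0],-0.1]
    - [[0.993,-0.147,0],[0,0,0],-0.1]
    - [[0.993,-0.147,0],[0,0,0],-0.1]
    - [[0.993,-0.147,0],[0,0,0],-0.1]
    - [[0.993,-0.147,0],[0,0,0],-0.1]
    - [[0.993,-0.147,0],[0,0,0],-0.1]
    - [[0,0,0],[0,0,0.043],-0.1]
    - [[0,0,0],[0,0,0],-0.1]

```text
time: 38.28
position: [0.5571, 0.2591, 0.2613]
eef_rot: [-179.9, 0.2, 80.2]
contact_force: [-0.7, -0.8, -0.6]
grip_width: 0.0422
```

Run:
```python
from h import *
np.set_printoptions(suppress=True,precision=4)
o=bot.get_obs();print(o['position'],o['eef_rot'],o['grip_width'])
save('wrist','w15'); seg('wrist','tube_0_mid',.0105,.142); bright('w15',(270,100,370,300))
a=cv2.imread('pics/w14.png');b=cv2.imread('pics/w15.png'); cv2.imwrite('pics/c15.png',cv2.resize(np.hstack([a,b]),(800,300),interpolation=cv2.INTER_AREA))
```

```text
[0.5571 0.2591 0.2613] [-179.8698    0.1519   80.1984] 0.04217118149991986
[ 309  130   21  139 2286] [  0.5603   0.2603   0.1448   0.0182 -11.5368]
```

View pics/c15.png

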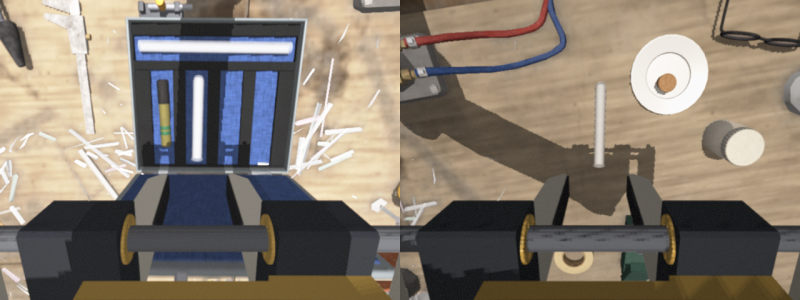

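The pen and tube A lie in slots 0 and 1. Tube B, at about (319,135)-(319,268), is centred between the fingers.

Call:
play_rows:
  steps:
    - [[0.023,0.03,0.3],[0,0,0.003],-0.1]
    - [[0,0,0.9],[0,0,0],-0.1]
    - [[0,0,0.9],[0,0,0],-0.1]
    - [[0,0,0.9],[0,0,0],-0.1]
    - [[0,0,0.6],[0,0,0],-0.1]
    - [[0,0,0.32],[0,0,0],-0.1]
    - [[0,0,0.14],[0,0,0],-0.1]
    - [[0,0,0],[0,0,0],-0.1]
    - [[0,0,0],[0,0,0],-1]
    - [[0,0,0],[0,0,0],-1]
    - [[0,0,0],[0,0,0],-1]

```text
time: 39.75
position: [0.5604, 0.2605, 0.0202]
eef_rot: [179.9, -0.1, 79.5]
contact_force: [-0.1, -0.5, 3.0]
grip_width: 0.0189
```

Call:
play_rows:
  steps:
    - [[0,0,0],[0,0,0],-1]
    - [[0,0,-0.4],[0,0,0],-1]
    - [[0,0,-0.9],[0,0,0],-1]
    - [[0,0,-0.9],[0,0,0],-1]
    - [[0,0,-0.9],[0,0,0],-1]
    - [[0,0,-0.9],[0,0,0],-1]
    - [[0,0,0],[0,0,-0.045],-1]
    - [[0,0,0],[0,0,0],-1]

```text
time: 40.75
position: [0.5599, 0.2598, 0.2594]
eef_rot: [-180.0, 0.0, 87.5]
contact_force: [0.1, 0.0, -0.2]
grip_width: 0.0193
```

Call:
play_rows:
  steps:
    - [[-1.0,0.159,0],[0,0,0],-1]
    - [[-1.0,0.159,0],[0,0,0],-1]
    - [[-1.0,0.159,0],[0,0,0],-1]
    - [[-1.0,0.159,0],[0,0,0],-1]
    - [[-1.0,0.159,0],[0,0,0],-1]
    - [[-1.0,0.159,0],[0,0,0],-1]
    - [[-1.0,0.159,0],[0,0,0],-1]
    - [[-1.0,0.159,0],[0,0,0],-1]
    - [[-1.0,0.159,0],[0,0,0],-1]
    - [[0,0,0],[0,0,0],-1]
    - [[0,0,0],[0,0,0],-1]

```text
time: 42.12
position: [0.6225, -0.2822, 0.2579]
eef_rot: [-179.9, -0.1, 87.5]
contact_force: [0.6, -0.2, -0.4]
grip_width: 0.0186
```

Run:
```python
from h import *
np.set_printoptions(suppress=True,precision=4)
o=bot.get_obs();print(o['position'],o['eef_rot'],o['grip_width'])
save('wrist','w16')
g=cv2.imread('pics/w16.png'); r=cv2.cvtColor(g,cv2.COLOR_BGR2HSV)[:,318].astype(int); v=[i for i in range(110,200) if r[i,1]<50 and r[i,2]>130][0]
print(v,onz('wrist',(318,v),.248))
```

```text
[ 0.6225 -0.2822  0.2579] [-179.8665   -0.1219   87.5265] 0.01857029410206987
131 [ 0.5489 -0.2768  0.248 ]
```

Call:
play_rows:
  steps:
    - [[0,0,0.3],[0,0,0],-1]
    - [[0,0,0.9],[0,0,0],-1]
    - [[0,0,0.9],[0,0,0],-1]
    - [[0,0,0.7],[0,0,0],-1]
    - [[0,0,0.1],[0,0,0],-1]
    - [[0,0,0],[0,0,0],-1]

```text
time: 42.92
position: [0.6237, -0.2821, 0.086]
eef_rot: [179.9, -0.0, 87.6]
contact_force: [-0.1, -1.0, 0.3]
grip_width: 0.0188
```

Call:
play_rows:
  steps:
    - [[-0.02,0.01,0.5],[0,0,0],-1]
    - [[0,0,0.3],[0,0,0],-1]
    - [[0,0,0.12],[0,0,0],-1]
    - [[0,0,0.02],[0,0,0],-1]
    - [[0,0,0],[0,0,0],-1]

```text
time: 43.55
position: [0.6243, -0.2842, 0.03]
eef_rot: [179.9, 0.0, 87.6]
contact_force: [0.1, -0.5, 0.3]
grip_width: 0.0186
```

Call:
play_rows:
  steps:
    - [[0,0,0],[0,0,0],-0.14]
    - [[0,0,0],[0,0,0],-0.14]
    - [[0,0,0],[0,0,0],-0.14]
    - [[0,0,-0.3],[0,0,0],-0.14]
    - [[0,0,-0.9],[0,0,0],-0.14]
    - [[0,0,-0.9],[0,0,0],-0.14]
    - [[0,0,-0.9],[0,0,0],-0.14]
    - [[0,0,-0.9],[0,0,0],-0.14]
    - [[0,0,0],[0,0,0],-1]
    - [[0,0,0],[0,0,0],-1]

```text
time: 44.8
position: [0.6232, -0.2839, 0.2633]
eef_rot: [-180.0, 0.0, 87.6]
contact_force: [-1.1, -0.4, -0.4]
grip_width: 0.0245
```

Run:
```python
from h import *
np.set_printoptions(suppress=True,precision=4)
o=bot.get_obs();print(o['position'],o['eef_rot'],o['joint_positions']);a=save('wrist','w17');b=save('side','s17')
for c in('side','scene','wrist'):
    if c=='scene': save('scene','c17')
    for d in bot.trace(c,'lid'): print(c,np.round(d['extent']),round(d['confidence'],2)); 
cv2.imwrite('pics/c17b.png',np.hstack([cv2.resize(a[:,:,::-1],(400,300)),cv2.resize(b[80:260,240:480,::-1],(400,300))]))
# predicted lid_edge in side image for angles: hinge at (.711,-.312,.030)
R=Ro.from_euler('z',-2,degrees=True).as_matrix(); c0=np.array([.592,-.308,0])
for a in(1.4,1.5,1.6,1.7):
    e=[c0+R@np.array([.120-.24*np.cos(a),y,.03+.24*np.sin(a)]) for y in(-.131,.131)]
    print(a,[np.round(proj('side',q)) for q in e],[np.round(proj('scene',q)) for q in e],e[1])
```

```text
[ 0.6232 -0.2839  0.2633] [-179.988     0.0144   87.6128] [ 44.2902  43.3131 -45.3621  71.3794  30.0738  77.043   88.1138]
side [313. 146. 344. 205.] 0.94
scene [405. 189. 496. 286.] 0.61
scene [355. 184. 500. 342.] 0.55
1.4 [array([353., 137.]), array([317., 161.])] [array([490., 218.]), array([401., 189.])] [ 0.6757 -0.1798  0.2665]
1.5 [array([348., 135.]), array([312., 159.])] [array([494., 213.]), array([406., 185.])] [ 0.6995 -0.1807  0.2694]
1.6 [array([343., 134.]), array([307., 158.])] [array([498., 210.]), array([410., 182.])] [ 0.7235 -0.1815  0.2699]
1.7 [array([339., 133.]), array([302., 157.])] [array([502., 207.]), array([415., 180.])] [ 0.7474 -0.1823  0.268 ]
```

View pics/c17b.png

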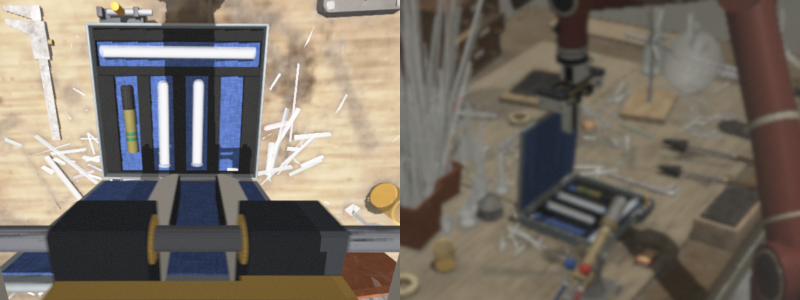

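All pieces lie in their slots: the wide tube in the long one, the pen, A and B in slots 0 to 2. The fingers are now closed, so I'll go behind the lid at height to push it shut.

Call:
play_rows:
  steps:
    - [[0,0,-0.6],[0,0,0],-1]
    - [[0,0,-0.6],[0,0,0],-1]
    - [[-0.03,0.35,0],[0,0,0],-1]
    - [[-0.03,0.35,0],[0,0,0],-1]
    - [[-0.03,0.35,0],[0,0,0],-1]
    - [[-0.03,0.35,0],[0,0,0],-1]
    - [[-0.03,0.35,0],[0,0,0],-1]
    - [[-0.03,0.35,0],[0,0,0],-1]
    - [[0,0,0],[0,0,0],-1]
    - [[0,0,0],[0,0,0],-1]

```text
time: 46.35
position: [0.7487, -0.3002, 0.3346]
eef_rot: [-180.0, -0.0, 87.6]
contact_force: [-1.0, -0.4, 0.8]
grip_width: 0.0007
```

Run:
```python
from h import *
np.set_printoptions(suppress=True,precision=4)
o=bot.get_obs();print(o['position'],o['eef_rot'],o['joint_positions'],o['contact_force']);save('wrist','w18');save('scene','c18')
```

```text
[ 0.7487 -0.3002  0.3346] [-179.9569   -0.0179   87.5921] [ 28.8992  55.3373 -41.5424  28.6824  33.845  101.7858  97.5175] [-1.0442 -0.3717  0.7973]
```

Run:
```python
import numpy as np
h,t,r=.030,.009,.215
P=lambda a:np.array([-r*np.cos(a)+t*np.sin(a)+.0075, h+r*np.sin(a)+t*np.cos(a)+.014])
A=[85,81,77,73,69,65,61,57,53,49,45,41,37,33,29,25,21,18,15,12,9.5,7,5,3,1.5,0,-1]
for a,b in zip(A,A[1:]):
    d=(P(np.radians(b))-P(np.radians(a)))/.06; print(b,'ty %.3f tz %.3f'%(d[0],-d[1]),'Xw %.3f Z %.3f'%(.712+P(np.radians(b))[0],P(np.radians(b))[1]))
```

```text
81 ty -0.250 tz 0.020 Xw 0.695 Z 0.258
77 ty -0.248 tz 0.037 Xw 0.680 Z 0.256
73 ty -0.244 tz 0.055 Xw 0.665 Z 0.252
69 ty -0.240 tz 0.072 Xw 0.651 Z 0.248
65 ty -0.234 tz 0.088 Xw 0.637 Z 0.243
61 ty -0.228 tz 0.104 Xw 0.623 Z 0.236
57 ty -0.220 tz 0.120 Xw 0.610 Z 0.229
53 ty -0.211 tz 0.135 Xw 0.597 Z 0.221
49 ty -0.201 tz 0.149 Xw 0.585 Z 0.212
45 ty -0.190 tz 0.163 Xw 0.574 Z 0.202
41 ty -0.178 tz 0.176 Xw 0.563 Z 0.192
37 ty -0.166 tz 0.188 Xw 0.553 Z 0.181
33 ty -0.152 tz 0.199 Xw 0.544 Z 0.169
29 ty -0.138 tz 0.209 Xw 0.536 Z 0.156
25 ty -0.123 tz 0.218 Xw 0.528 Z 0.143
21 ty -0.107 tz 0.226 Xw 0.522 Z 0.129
18 ty -0.070 tz 0.174 Xw 0.518 Z 0.119
15 ty -0.061 tz 0.178 Xw 0.514 Z 0.108
12 ty -0.051 tz 0.181 Xw 0.511 Z 0.098
9.5 ty -0.036 tz 0.152 Xw 0.509 Z 0.088
7 ty -0.029 tz 0.154 Xw 0.507 Z 0.079
5 ty -0.018 tz 0.124 Xw 0.506 Z 0.072
3 ty -0.014 tz 0.124 Xw 0.505 Z 0.064
1.5 ty -0.008 tz 0.094 Xw 0.505 Z 0.059
0 ty -0.005 tz 0.094 Xw 0.504 Z 0.053
-1 ty -0.002 tz 0.063 Xw 0.504 Z 0.049
```

Call:
play_rows:
  steps:
    - [[0,0,0.4],[0,0,0],-1]
    - [[0,0,0.4],[0,0,0],-1]
    - [[0,0,0.4],[0,0,0],-1]
    - [[0,0,0],[0,0,0],-1]
    - [[0,0,0],[0,0,0],-1]

```text
time: 47.08
position: [0.749, -0.3008, 0.2647]
eef_rot: [179.9, 0.0, 87.5]
contact_force: [-0.2, -0.6, 0.5]
grip_width: 0.0007
```

Call:
play_rows:
  steps:
    - [[0,-0.2,0],[0,0,0],-1]
    - [[0,-0.2,0],[0,0,0],-1]
    - [[0,-0.2,0],[0,0,0],-1]
    - [[0,-0.2,0.01],[0,0,0],-1]
    - [[0,-0.2,0.02],[0,0,0],-1]
    - [[0,0,0],[0,0,0],-1]

```text
time: 47.82
position: [0.6891, -0.2982, 0.2634]
eef_rot: [179.9, 0.1, 87.5]
contact_force: [0.0, -0.3, 0.2]
grip_width: 0.0002
```

Run:
```python
from h import *
np.set_printoptions(suppress=True,precision=4)
o=bot.get_obs();print(o['position'],o['eef_rot'],o['contact_force'])
save('scene','c19')
for d in bot.trace('scene','lid'): print(np.round(d['extent']),round(d['confidence'],2))
```

```text
[ 0.6891 -0.2982  0.2634] [179.8562   0.0663  87.5445] [ 0.0436 -0.323   0.1615]
[356. 190. 496. 336.] 0.72
```

Call:
play_rows:
  steps:
    - [[0,-0.16,0.07],[0,0,0],-1]
    - [[0,-0.244,0.065],[0,0,0],-1]
    - [[0,-0.24,0.08],[0,0,0],-1]
    - [[0,-0.234,0.095],[0,0,0],-1]
    - [[0,-0.228,0.11],[0,0,0],-1]

```text
time: 48.55
position: [0.6241, -0.2943, 0.2374]
eef_rot: [179.8, -0.0, 87.6]
contact_force: [0.9, 0.9, 1.7]
grip_width: 0.0007
```

Run:
```python
from h import *
np.set_printoptions(suppress=True,precision=4)
o=bot.get_obs();print(o['position'],o['eef_rot'],o['contact_force'],o['torque'])
a=save('scene','c20'); b=save('side','s20')
cv2.imwrite('pics/c20b.png',np.hstack([cv2.resize(a[160:360,320:560,::-1],(400,333)),cv2.resize(b[100:260,260:452,::-1],(400,333))]))
for c in('scene','side'):
  for d in bot.trace(c,'lid'): print(c,np.round(d['extent']),round(d['confidence'],2))
R=Ro.from_euler('z',-2,degrees=True).as_matrix(); c0=np.array([.592,-.308,0])
for a in(1.5,1.3,1.2,1.1,1.0,.9):
    e=[c0+R@np.array([.120-.24*np.cos(a),y,.03+.24*np.sin(a)]) for y in(-.131,.131)]
    print(a,[np.round(proj('side',q)) for q in e],[np.round(proj('scene',q)) for q in e])
```

```text
[ 0.6241 -0.2943  0.2374] [179.7668  -0.0171  87.6128] [0.8938 0.9399 1.681 ] [ 0.1396 -0.351  -0.0222]
scene [390. 206. 485. 285.] 0.67
scene [400. 272. 433. 299.] 0.49
side [319. 146. 366. 205.] 0.66
1.5 [array([348., 135.]), array([312., 159.])] [array([494., 213.]), array([406., 185.])]
1.3 [array([358., 140.]), array([322., 164.])] [array([485., 223.]), array([396., 193.])]
1.2 [array([362., 143.]), array([327., 167.])] [array([481., 229.]), array([391., 198.])]
1.1 [array([367., 146.]), array([332., 171.])] [array([476., 236.]), array([387., 204.])]
1.0 [array([371., 150.]), array([337., 175.])] [array([472., 243.]), array([382., 211.])]
0.9 [array([375., 154.]), array([341., 180.])] [array([467., 252.]), array([377., 218.])]
```

Lid angle reads about 1.1 rad, following the finger as planned. Continuing along the arc.

Call:
play_rows:
  steps:
    - [[0,-0.22,0.12],[0,0,0],-1]
    - [[0,-0.211,0.135],[0,0,0],-1]
    - [[0,-0.201,0.149],[0,0,0],-1]
    - [[0,-0.19,0.163],[0,0,0],-1]
    - [[0,-0.178,0.176],[0,0,0],-1]
    - [[0,-0.166,0.188],[0,0,0],-1]
    - [[0,-0.152,0.199],[0,0,0],-1]
    - [[0,-0.138,0.209],[0,0,0],-1]
    - [[0,-0.123,0.218],[0,0,0],-1]
    - [[0,-0.107,0.226],[0,0,0],-1]

```text
time: 50.0
position: [0.5217, -0.2908, 0.1282]
eef_rot: [180.0, 0.0, 87.6]
contact_force: [0.2, -0.4, -0.3]
grip_width: 0.0004
```

Call:
play_rows:
  steps:
    - [[0,-0.07,0.174],[0,0,0],-1]
    - [[0,-0.061,0.178],[0,0,0],-1]
    - [[0,-0.051,0.181],[0,0,0],-1]
    - [[0,-0.036,0.152],[0,0,0],-1]
    - [[0,-0.029,0.154],[0,0,0],-1]
    - [[0,-0.018,0.124],[0,0,0],-1]
    - [[0,-0.014,0.124],[0,0,0],-1]
    - [[0,0,0.06],[0,0,0],-1]
    - [[0,0,0.04],[0,0,0],-1]
    - [[0,0,0],[0,0,0],-1]

```text
time: 51.25
position: [0.5049, -0.2899, 0.0576]
eef_rot: [-180.0, -0.0, 87.6]
contact_force: [0.8, 0.0, 0.9]
grip_width: 0.0003
```

Call:
play_rows:
  steps:
    - [[0,0,0.03],[0,0,0],-1]
    - [[0,0,0.03],[0,0,0],-1]
    - [[0,0,0.03],[0,0,0],-1]
    - [[0,0,0],[0,0,0],-1]

```text
time: 51.75
position: [0.505, -0.29, 0.0529]
eef_rot: [180.0, 0.0, 87.6]
contact_force: [-1.3, -0.5, 4.3]
grip_width: 0.0006
```

Call:
play_rows:
  steps:
    - [[0,0,0.03],[0,0,0],-1]
    - [[0,0,0],[0,0,0],-1]
    - [[0,0,0],[0,0,0],-1]

```text
time: 52.12
position: [0.5051, -0.29, 0.0527]
eef_rot: [180.0, 0.1, 87.6]
contact_force: [-4.7, 1.3, 14.7]
grip_width: 0.0004
```

The lid is down: the tip is at 38.7 mm with 14.7 N up against it, matching the closed lid's top face. I'll lift and measure the knob.

Call:
play_rows:
  steps:
    - [[0,0,-0.3],[0,0,0],-1]
    - [[0,0,-0.9],[0,0,0],-1]
    - [[0,0,-0.9],[0,0,0],-1]
    - [[-0.7,-0.24,0],[0,0,0],-1]
    - [[-0.7,-0.24,0],[0,0,0],-1]
    - [[-0.73,-0.24,0],[0,0,0],-1]
    - [[0,0,0],[0,0,0],-1]
    - [[0,0,0],[0,0,0],-1]

```text
time: 53.12
position: [0.4568, -0.415, 0.1768]
eef_rot: [179.9, -0.1, 87.6]
contact_force: [0.3, 0.4, -0.7]
grip_width: 0.0003
```

Run:
```python
from h import *
np.set_printoptions(suppress=True,precision=4)
o=bot.get_obs();print(o['position'],o['eef_rot'])
a=save('wrist','w21'); b=save('side','s21'); print(proj('wrist',(.4568,-.3812,.066)))
for d in bot.look_for('wrist','bolt_knob'): print(np.round(d['extent']),round(d['confidence'],2))
hsv=cv2.cvtColor(a,cv2.COLOR_RGB2HSV); m=((hsv[...,0]>18)&(hsv[...,0]<30)&(hsv[...,1]>170)&(hsv[...,2]>100)).astype(np.uint8); m[330:]=0
n,l,st,c=cv2.connectedComponentsWithStats(m); print([(s[:5].tolist(),cc) for s,cc in zip(st[1:],c[1:]) if s[4]>30])
for d in bot.trace('side','lid'): print('side lid',np.round(d['extent']),round(d['confidence'],2))
cv2.imwrite('pics/c21.png',np.hstack([cv2.resize(a[:,:,::-1],(400,300)),cv2.resize(b[100:250,260:460,::-1],(400,300))]))
```

```text
[ 0.4568 -0.415   0.1768] [179.9455  -0.0712  87.6168]
(np.float64(362.59540789186394), np.float64(235.67747576009134))
[331. 218. 410. 243.] 0.74
[136. 199. 220. 323.] 0.58
[]
side lid [317. 178. 385. 223.] 0.69
```

View pics/c21.png

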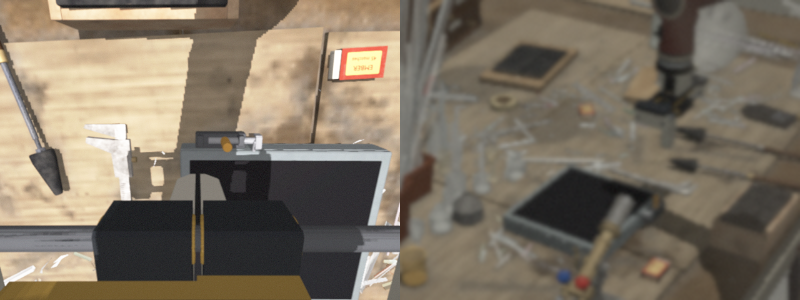

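The lid is closed flat. The knob is at about (365,234), within 3 px of where I predicted it. Next: go down on its right side and push.

Call:
play_rows:
  steps:
    - [[0,0,0.6],[0,0,0],-1]
    - [[0,0,0.6],[0,0,0],-1]
    - [[0,0,0.5],[0,0,0],-1]
    - [[0,0,0.2],[0,0,0],-1]
    - [[0,0,0],[0,0,0],-1]

```text
time: 53.95
position: [0.4567, -0.4153, 0.0624]
eef_rot: [-180.0, -0.0, 87.6]
contact_force: [0.3, 0.6, 0.7]
grip_width: 0.0006
```

Call:
play_rows:
  steps:
    - [[0.07,0,0],[0,0,0],-1]
    - [[0.07,0,0],[0,0,0],-1]
    - [[0.07,0,0],[0,0,0],-1]
    - [[0.07,0,0],[0,0,0],-1]
    - [[0.07,0,0],[0,0,0],-1]
    - [[0.07,0,0],[0,0,0],-1]
    - [[0,0,0],[0,0,0],-1]

```text
time: 54.82
position: [0.4575, -0.39, 0.0625]
eef_rot: [-180.0, -0.0, 87.6]
contact_force: [0.2, 0.2, -0.3]
grip_width: 0.0005
```

Call:
play_rows:
  steps:
    - [[0.04,0,0],[0,0,0],-1]
    - [[0.04,0,0],[0,0,0],-1]
    - [[0.04,0,0],[0,0,0],-1]
    - [[0,0,0],[0,0,0],-1]

```text
time: 55.32
position: [0.4577, -0.383, 0.0624]
eef_rot: [-180.0, -0.0, 87.6]
contact_force: [0.2, -0.2, 0.3]
grip_width: 0.0003
```

Call:
play_rows:
  steps:
    - [[0.04,0,0],[0,0,0],-1]
    - [[0.04,0,0],[0,0,0],-1]
    - [[0,0,0],[0,0,0],-1]

```text
time: 55.7
position: [0.4578, -0.3804, 0.0626]
eef_rot: [180.0, 0.1, 87.5]
contact_force: [0.9, -4.5, 0.2]
grip_width: 0.0004
```

Run:
```python
from h import *
np.set_printoptions(suppress=True,precision=4)
o=bot.get_obs();print(o['position'],o['contact_force'])
a=save('wrist','w22')
for d in bot.look_for('wrist','bolt_knob'): print(np.round(d['extent']),round(d['confidence'],2))
hsv=cv2.cvtColor(a,cv2.COLOR_RGB2HSV); m=((hsv[...,0]>12)&(hsv[...,0]<32)&(hsv[...,1]>120)&(hsv[...,2]>80)).astype(np.uint8); m[400:]=0
n,l,st,c=cv2.connectedComponentsWithStats(m); print([(s[:5].tolist(),cc) for s,cc in zip(st[1:],c[1:]) if s[4]>60])
for y in(-.381,-.375,-.359,-.353): print(y,proj('wrist',(.4575,y,.066)),proj('wrist',(.4575,y,.04)))
```

```text
[ 0.4578 -0.3804  0.0626] [ 0.8568 -4.5104  0.2249]
[321. 275. 442. 320.] 0.84
[([349, 277, 28, 44, 771], array([363.5551, 298.3645])), ([307, 343, 6, 57, 287], array([309.216 , 370.7979])), ([320, 344, 7, 56, 258], array([323.2519, 370.2016]))]
-0.381 (np.float64(313.55412510795145), np.float64(315.6104850448643)) (np.float64(314.0113221847181), np.float64(290.0840314525222))
-0.375 (np.float64(328.0013300997971), np.float64(315.0701522419704)) (np.float64(326.54784480345984), np.float64(289.60414118959835))
-0.359 (np.float64(366.6014423465134), np.float64(313.63232336422084)) (np.float64(360.03414796931173), np.float64(288.3252983026378))
-0.353 (np.float64(381.1062431595014), np.float64(313.0942227953298)) (np.float64(372.6136071026419), np.float64(287.8460128997656))
```

Call:
play_rows:
  steps:
    - [[0.05,0,0],[0,0,0],-1]
    - [[0,0,0],[0,0,0],-1]
    - [[0,0,0],[0,0,0],-1]

```text
time: 56.18
position: [0.4578, -0.3802, 0.0627]
eef_rot: [179.9, 0.4, 87.4]
contact_force: [1.4, -9.0, -1.1]
grip_width: 0.0003
```

Call:
play_rows:
  steps:
    - [[-0.25,0,0],[0,0,0],-1]
    - [[-0.3,0,0],[0,0,0],-1]
    - [[0,0,-0.6],[0,0,0],-1]
    - [[0,0,-0.9],[0,0,0],-1]
    - [[0,0,-0.9],[0,0,0],-1]
    - [[0,0,0],[0,0,0],-1]
    - [[0,0,0],[0,0,0],-1]

```text
time: 57.05
position: [0.456, -0.4085, 0.2058]
eef_rot: [-179.9, -0.1, 87.6]
contact_force: [-0.4, -0.3, -1.0]
grip_width: 0.0004
```

Run:
```python
from h import *
np.set_printoptions(suppress=True,precision=4)
o=bot.get_obs();print(o['position'],o['contact_force'])
a=save('wrist','w23');b=save('side','s23')
for d in bot.look_for('wrist','bolt_knob'): print(np.round(d['extent']),round(d['confidence'],2))
hsv=cv2.cvtColor(a,cv2.COLOR_RGB2HSV); m=((hsv[...,0]>12)&(hsv[...,0]<32)&(hsv[...,1]>120)&(hsv[...,2]>80)).astype(np.uint8); m[330:]=0
n,l,st,c=cv2.connectedComponentsWithStats(m); print([(s[:5].tolist(),cc) for s,cc in zip(st[1:],c[1:]) if s[4]>60])
for y in(-.381,-.359,-.353): print(y,proj('wrist',(.4575,y,.06)))
for t in('lid','stray_mid','dish','tube_0_mid','pen_mid','wide_mid'):
  for d in bot.look_for('side',t): print(t,np.round(d['extent']),round(d['confidence'],2))
```

```text
[ 0.456  -0.4085  0.2058] [-0.4323 -0.3115 -1.0082]
[352. 214. 425. 234.] 0.58
[([369, 213, 18, 20, 243], array([376.9465, 222.716 ]))]
-0.381 (np.float64(350.3682394705356), np.float64(227.67275888350812))
-0.359 (np.float64(378.7305350627597), np.float64(226.52658079312477))
-0.353 (np.float64(386.4734314998818), np.float64(226.2136098806113))
lid [314. 180. 390. 224.] 0.74
dish [310. 184. 392. 227.] 0.73
dish [248. 306. 286. 327.] 0.56
dish [366. 185. 406. 199.] 0.47
tube_0_mid [315. 180. 387. 222.] 0.24
pen_mid [313. 182. 388. 224.] 0.43
```

```bash
python3 -c "
from workcell import bot
print(bot.finish_job())"
```

```text
the job is handed in; nothing more can be done
None
```

The case is packed, closed and bolted, and the job was handed in at about 57 s of the 210 s allowed.

- **Packing:** I put the cork in the white dish, the wide tube in the long compartment, and the felt marker and the two test tubes in short compartments 0, 1 and 2. A wrist picture taken before closing showed all four lying flat. The third test tube was not on the bench, so compartment 3 is empty.
- **Lid:** I pushed it down slowly. It stopped with the fingertip at about 39 mm, the height of the closed lid's top face, with about 15 N against it. The pictures show it closed flat.
- **Bolt:** I pushed the knob until it would not move any further under 9 N. It travelled about 21 mm between pictures. That fits a start of about 6 mm drawn back, or just over, and a stop at 28 mm.

**Checks that failed or disagreed:** None failed, but some network reports were wrong. The test-tube detector often missed the tubes, so I measured those from brightness in the pictures. In the last side view it gave low-confidence marker and tube hits, and one for a dish, all on the closed lid. No knock or slack grip showed up.

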